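# Fetch the queen to the polishing turntable and put the others back

## Robot

A 6-joint arm with a two-finger parallel gripper is mounted at the origin on the work surface. World frame = base frame: x ahead of the robot, y to its left, z up, the work surface at z = 0. Lengths are in m, angles in rad, forces in N, time in s.
With the tool pointing down it reaches from about 0.375 to 0.9 m from the base axis. Payload 3.1 kg.
Tool frame: the origin (TCP) lies on the centre line of the jaws, within the pads' length; the fingertips stand 25 mm ahead of it and the grasp point (between the pads) lies 6 mm ahead of it (manip.tips_ahead is the distance from the TCP to the fingertips, in m); z points along the fingers, y is the direction in which the jaws open and shut (so a half turn about z gives the same grasp; the last joint's range is limited). The gripper opens to 85 mm and grips with 20 to 120 N. Pads are 22 mm wide; open, the fingers measure 114 mm over their backs; the gripper's body (76 mm by 85 mm) begins 54 mm behind the grasp point. The pads swing forward as they close: fully open they stand 13 mm farther back than shut.
Start: joints at [-0.178, 0.527, 1.433, -0, 1.181, -0.178], TCP at [0.625, 0, 0.256] pointing down, gripper open.
Joint ranges: [-3.08, 3.08], [-0.75, 2.2], [0.22, 2.44], [-1.43, 4.57], [0, 2.65], [-2.85, 2.85]. Speed limits (rad/s): [2.79, 2.79, 3.14, 3.14, 3.14, 3.14].

## Interface

Orientations are given as a unit quaternion [x, y, z, w].
In Python, from station import manip gives the robot as it stands.
- The arm moves only by the tool play_rows, never from a script. Its argument "steps" is a list that holds one entry, the list of rows, each a list of 6 numbers: the shift along the tool's x, y, z in m, then the turn, a rotation vector about the tool's x, y, z in degrees. In form: [[[x, y, z, rx, ry, rz], ...]]. A call has 1 to 10 rows; each row shifts and turns the commanded pose from where the row before left it, along the tool's axes as they then stand; what a row does not reach is not made up. A row lasts 1/8 s, in which the tool goes at most 62.5 mm and 10.7 degrees, less where a joint would pass 70% of its speed; a pose out of reach is approached as far as the arm can. A call is refused whole if a number of a shift passes 0.0625 or a number of a turn 10.7, either way. A call with a gripper value outside its range is refused whole. "fingers" is the opening, from 0 (shut) to 1 (fully open), set as the call begins (left out, the last holds). The fingers move at their own pace and stop on an object; "squeeze" is the grip in N (left out, the last holds). Time passes only in rows, so rows that do not move let the fingers close. It gives the time, the measured TCP pose, the force and the opening at its end, in the units of the state.
- manip.sense(): the state, without advancing time (a new reading comes with each control period).
- manip.snapshot(name): name is "scene" or "side" or "wrist"; returns a dict with "img" (480x640x3 uint8, red, green, blue), "K" (3x3 intrinsics, pixels), "world_from_camera" (4x4, takes a point from camera to world coordinates). Camera axes: x right, y down, z forward; pixel columns grow to the right and rows downward; lengths in m; the calibration is good to about 2 mm. A picture is of the moment at which its call begins. There is no depth.
- manip.sign_off(): hands the job in, once; it reports no verdict.
Trained networks look in a picture, given as the dict that the camera call returned (one of the last four; its "shot" number tells which), for a name from the list of things; names that differ only in an ending like _2 or _b are one class to them, and where a whole thing is asked for, a point or a joint stands for the part that bears it (a point fixed in the world has none). Each returns a list of dicts, best first, with "score" (0 to 1); they miss things now and then, are a little off and sometimes report something else, mostly with a low value. They report only what shows in the picture. A call takes as long as a camera call. They do not tell look-alikes from the thing itself.
- manip.regions_of(label, picture): "pixels" (480x640 bool, what is visible of it) and "rect" ([left, top, right, bottom] in pixels, round what is visible of it).
- manip.pinpoint(label, picture): "point" ([column, row] in pixels: a listed point, or the origin of a listed thing).
The state is a dict: "t": time; "q": joint angles; "qd": joint speeds; "tau": joint torques, N m; "tcp_pos": TCP position; "tool_rot": TCP orientation; "force": force on the tool from outside, world axes, zero at the start; "ft_torque": the same for the moment, N m; "finger_gap": opening from 0.0 (shut) to 1.0 (fully open).
Only numpy, scipy, OpenCV 4.12 (cv2) and the standard library are available. Lean on these libraries where they do the work, as an engineer would, in place of code of your own. Each camera call takes 0.05 s, during which the arm holds its last target.

## Task

Move the amber bottle, the copper tin and the walnut knight off the wooden board to stand on the cork mat, so that the ivory queen behind them can be reached without scratching her. With all three on the mat, stand the queen in the middle of the turntable, then put the bottle, the tin and the knight back on the board, each just where it stood before. Keep everything upright (which way a piece faces does not matter), and leave the pawn and the awl alone.

Things in the scene. Friction and masses are not known exactly. Their poses are not given: they have to be found in the camera images.
- queen: Ivory resin chess queen, the tall ivory piece, 92 mm high, 80 g: round foot 40 mm across, straight stem 23 mm across from 21 to 62 mm above the underside (grip here), collar and crown 27 mm. Stands in the board's nook at about x = 20, y = 0 mm of the board: finger room before (once the middle one of the row is gone) and behind her, little beside her. Origin: centre of underside; z up.
- bottle: Squat amber glass bottle with a cork stopper, 87 mm high, 160 g; straight round body 56 mm across up to 58 mm, neck 26, cork 20. In the row on the board the outer two things have finger room before and behind; the middle one has the queen close behind and gets room at its sides only once the outer two are gone. Origin: centre of its underside; z up.
- tin: Round copper polishing tin, closed, 56 mm across and 50 mm high. About 170 g. Origin: centre of its underside; z up.
- knight: Dark walnut chess knight, 88 mm high: a horse's head (no wider than the pedestal) on a round turned pedestal, 38 mm across from 12 to 48 mm above the underside (grip here), foot 42 mm across. About 70 g. Origin: centre of its underside; z up.
- board: Fixed pale wooden stand board, 170 (x) by 210 (y) mm, 6 mm thick; front edge (-x) towards the robot. Mid-back is a nook open to the front, walls 10 mm thick, 45 mm above the board: cheeks with inner faces at y = +-38 from x = 0 to 75 mm, back wall's inner face at x = 75. Bottle, tin, knight stand in any order close in a row at about x = -45, y = -68, 0, 68 mm. Origin: centre of underside; z up.
- mat: Fixed flat cork mat, the side area, 270 (x, long side) by 130 (y) mm, 4 mm thick, empty at the start, to the left or to the right of the board. Origin: centre of its underside; its long x axis points roughly away from the robot.
- turntable: Small wooden turntable, fixed foot with a round platter 140 mm across that can turn stiffly, empty at the start, on the other side of the board from the mat. The platter's flat top lies 36 mm above the origin; a dark ring 60 mm across marks its middle. Origin: centre of its underside, on the turning axis.
- pawn: Bystander: small ivory-coloured pawn, 30 mm across and 52 mm high, standing between the robot and the board. Origin: centre of its underside.
- awl: Bystander: steel scribing awl with a walnut handle, 140 mm long and 16 mm thick, lying between the robot and the board. Origin: mid-length on its underside; its own +x runs to the point.
Things that resemble listed ones, but are neither listed nor needed, are in the scene too. What is shaped like the bottle but green is not meant. Leave any green look-alike of the queen alone.

How it is judged:
On the way, in this order (a step that is already met when the one before it is completed fails the run):
1. the bottle, the tin and the knight all stand released on the cork mat, the queen still standing in her nook (x of bottle in the frame of mat between -0.13 and 0.13 m and y of bottle in the frame of mat between -0.06 and 0.06 m and z of bottle in the frame of mat between 0 and 0.009 m and contact force between the fingers and bottle below 0.1 N and linear speed of each of bottle, tin, knight below 0.03 m/s and angle between each of bottle, tin, knight's own z axis and vertical below 0.12 rad and x of tin in the frame of mat between -0.13 and 0.13 m and y of tin in the frame of mat between -0.06 and 0.06 m and z of tin in the frame of mat between 0 and 0.009 m and contact force between the fingers and tin below 0.1 N and x of knight in the frame of mat between -0.13 and 0.13 m and y of knight in the frame of mat between -0.06 and 0.06 m and z of knight in the frame of mat between 0 and 0.009 m and contact force between the fingers and knight below 0.1 N and distance of queen from where it was at the start of the episode below 0.015 m), for 0.2 s.
2. the queen stands released in the middle of the turntable, while the other three stand on the mat (horizontal distance between queen and turntable below 0.015 m and z of queen in the frame of turntable between 0.031 and 0.041 m and contact force between the fingers and queen below 0.1 N and linear speed of each of queen, bottle, tin, knight below 0.03 m/s and angle between each of queen, bottle, tin, knight's own z axis and vertical below 0.12 rad and x of bottle in the frame of mat between -0.13 and 0.13 m and y of bottle in the frame of mat between -0.06 and 0.06 m and z of bottle in the frame of mat between 0 and 0.009 m and contact force between the fingers and bottle below 0.1 N and x of tin in the frame of mat between -0.13 and 0.13 m and y of tin in the frame of mat between -0.06 and 0.06 m and z of tin in the frame of mat between 0 and 0.009 m and contact force between the fingers and tin below 0.1 N and x of knight in the frame of mat between -0.13 and 0.13 m and y of knight in the frame of mat between -0.06 and 0.06 m and z of knight in the frame of mat between 0 and 0.009 m and contact force between the fingers and knight below 0.1 N), for 0.2 s.
At the end, for the whole second after the job is handed in: The queen stands upright, released and at rest on the turntable within 15 mm of its middle; the bottle, the tin and the knight each stand upright, released and at rest on the board within 15 mm of where they stood at the start; pawn and awl are within 20 mm of where they were (horizontal distance between queen and turntable below 0.015 m and z of queen in the frame of turntable between 0.031 and 0.041 m and contact force between the fingers and queen below 0.1 N and linear speed of each of queen, bottle, tin, knight below 0.03 m/s and angle between each of queen, bottle, tin, knight's own z axis and vertical below 0.12 rad and distance of each of bottle, tin, knight from where it was at the start of the episode below 0.015 m and contact force between the fingers and bottle below 0.1 N and contact force between the fingers and tin below 0.1 N and contact force between the fingers and knight below 0.1 N and distance of each of pawn, awl from where it was at the start of the episode below 0.02 m); the robot touches nothing.
It fails at once if the queen, the bottle, the tin or the knight is tipped over (angle between any of queen, bottle, tin, knight's own z axis and vertical above 0.6 rad).
It fails at once if the pawn or the awl is disturbed (moved by more than 20 mm) (distance of any of pawn, awl from where it was at the start of the episode above 0.02 m).
It also fails if it takes over 144 s, if anything falls off the work surface, if the arm or the gripper's body presses on something with over 40 N, if the wrist force passes 120 N, or if a joint passes its speed limit or range.

## Working session

There is one attempt and no reset: what is moved stays moved. The work goes in short steps, Python scripts to look and compute and a tool call to move; the robot and the scene stay as the last step left them, time stands still between calls to the robot, and variables do not carry over. Pictures are saved under pics/ and viewed, and the job is handed in when it is done.

Besides the shell and the picture viewer there is one more tool, called after "Emit:" as name(argument=value, ...) on one line, values as JSON. play_rows: Moves the arm, as the interface text tells. Its arguments: {"type":"object","properties":{"steps":{"type":"array"},"fingers":{"type":"number"},"squeeze":{"type":"number"}},"required":["steps"]}

```bash
ls; mkdir -p pics
python3 - <<'E'
from station import manip
import cv2
s=manip.sense(); print({k:(v if not hasattr(v,'round') else v) for k,v in s.items()})
for n in ["scene","side","wrist"]:
    p=manip.snapshot(n); cv2.imwrite(f"pics/{n}0.png",p["img"][:,:,::-1]); print(n,p["K"],p["world_from_camera"])
E
```

```text
pics
{'t': 0.0, 'q': array([-1.78481016e-01,  5.28478418e-01,  1.43392425e+00,  2.87136039e-05,
        1.18139933e+00, -1.78517671e-01]), 'qd': array([ 0.0002745 ,  0.0003157 , -0.00052502,  0.00158089, -0.0003072 ,
       -0.00131196]), 'tau': array([ 2.50220628e-04, -4.42344439e+01, -1.78024775e+01, -2.06930472e-04,
        8.36740597e-03,  2.24214921e-05]), 'tcp_pos': array([6.24327208e-01, 1.70034484e-04, 2.55319058e-01]), 'tool_rot': array([ 7.07097255e-01,  7.07115445e-01, -6.19113416e-04, -9.14970440e-04]), 'force': array([ 0.46338402, -0.1679323 , -0.92959884]), 'ft_torque': array([0.01237704, 0.03317168, 0.01810854]), 'finger_gap': 1.0004567226542078}
scene [[497.45640149   0.         321.73446523]
 [  0.         497.45640149 240.30462152]
 [  0.           0.           1.        ]] [[ 0.0506694   0.62616203 -0.77804481  1.33128659]
 [ 0.99867006 -0.03919684  0.03349221 -0.03333076]
 [-0.00952535 -0.77870708 -0.62731535  0.65311396]
 [ 0.          0.          0.          1.        ]]
side [[518.6288748    0.         319.45731859]
 [  0.         518.6288748  241.32593534]
 [  0.           0.           1.        ]] [[ 0.86698851 -0.303634    0.39514216  0.26897215]
 [-0.49800507 -0.49937067  0.7089569  -0.59647117]
 [-0.01794101 -0.81144028 -0.5841599   0.54946863]
 [ 0.          0.          0.          1.        ]]
wrist [[394.56861547   0.         315.57874843]
 [  0.         394.56861547 243.21190381]
 [  0.           0.           1.        ]] [[ 9.99998821e-01  4.66363538e-04 -1.46299961e-03  6.26051994e-01]
 [-3.84370930e-05 -9.44862098e-01 -3.27468493e-01  8.50661398e-02]
 [-1.53505225e-03  3.27468163e-01 -9.44860966e-01  3.72220313e-01]
 [ 0.00000000e+00  0.00000000e+00  0.00000000e+00  1.00000000e+00]]
```

View pics/scene0.png

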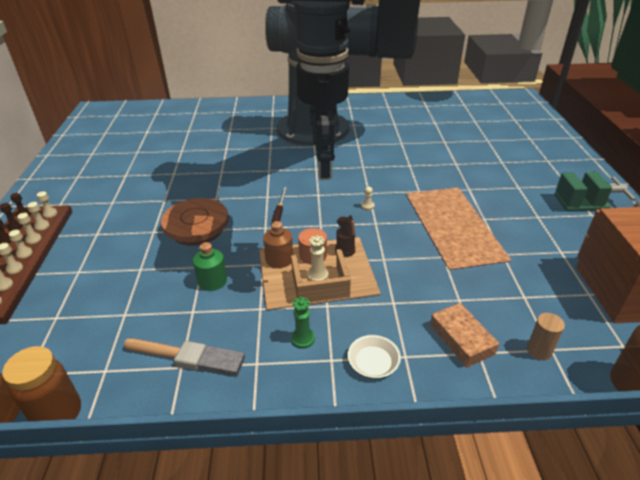

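View pics/side0.png

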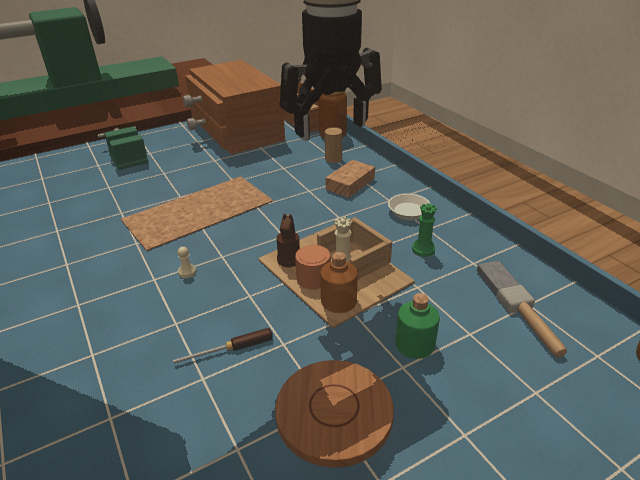

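View pics/wrist0.png

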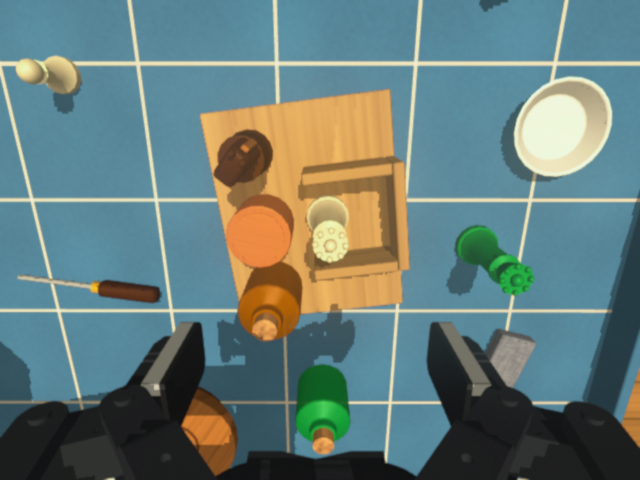

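```bash
cat > h.py <<'E'
from station import manip
import numpy as np, cv2
from scipy.optimize import least_squares
def proj(p,X):
    T=np.linalg.inv(p["world_from_camera"]); X=np.atleast_2d(X)
    c=X@T[:3,:3].T+T[:3,3]; u=c@p["K"].T; return u[:,:2]/u[:,2:]
def ray(p,uv):
    d=np.linalg.inv(p["K"])@np.array([uv[0],uv[1],1.]); W=p["world_from_camera"]
    d=W[:3,:3]@d; return W[:3,3],d/np.linalg.norm(d)
def onplane(p,uv,z):
    o,d=ray(p,uv); return o+d*(z-o[2])/d[2]
def tri(obs):
    A=np.zeros((3,3));b=np.zeros(3)
    for p,uv in obs:
        o,d=ray(p,uv); P=np.eye(3)-np.outer(d,d); A+=P;b+=P@o
    X=np.linalg.solve(A,b); return X,[np.round(proj(p,X)[0]-uv,1) for p,uv in obs]
E
python3 - <<'E'
from h import *
np.set_printoptions(precision=4,suppress=True)
P={n:manip.snapshot(n) for n in ["scene","side","wrist"]}
out={}
for l in ["queen","bottle","tin","knight","board","mat","turntable","pawn","awl"]:
    for n,p in P.items():
        for r in manip.pinpoint(l,p)[:3]:
            print(l,n,np.round(r["point"],1),round(r["score"],2),'z0:',onplane(p,r["point"],0)[:2].round(3))
        out[l,n]=[(r["pixels"],r["rect"],r["score"]) for r in manip.regions_of(l,p)]
        print('   reg',[(np.round(r[1]),round(r[2],2)) for r in out[l,n]][:3])
import pickle; pickle.dump((P,out),open("m0.pkl","wb"))
E
```

```text
queen scene [314.3 275.5] 0.85 z0: [ 0.628 -0.018]
queen scene [304.9 339.6] 0.78 z0: [ 0.785 -0.04 ]
   reg [(array([291., 297., 315., 352.]), 0.9), (array([306., 236., 327., 279.]), 0.83)]
queen side [338.8 263.6] 0.84 z0: [ 0.636 -0.003]
queen side [314.6 276. ] 0.72 z0: [ 0.585 -0.011]
queen side [427.2 251.5] 0.55 z0: [ 0.787 -0.054]
   reg [(array([416., 206., 439., 257.]), 0.96), (array([333., 216., 351., 262.]), 0.8)]
queen wrist [328.1 214.1] 0.97 z0: [ 0.638 -0.014]
queen wrist [472.  242.2] 0.9 z0: [ 0.782 -0.043]
   reg [(array([455., 221., 533., 292.]), 0.79), (array([309., 196., 346., 262.]), 0.71)]
bottle scene [278.6 257.2] 0.8 z0: [ 0.57  -0.088]
bottle scene [212.3 280.7] 0.6 z0: [ 0.631 -0.213]
   reg [(array([189., 243., 225., 290.]), 0.57), (array([262., 221., 296., 271.]), 0.55)]
bottle side [338.6 299.9] 0.9 z0: [ 0.588 -0.081]
bottle side [414.7 342.3] 0.67 z0: [ 0.634 -0.213]
   reg [(array([320., 252., 360., 313.]), 0.88), (array([394., 292., 441., 361.]), 0.86)]
bottle wrist [275.8 280.6] 0.9 z0: [ 0.585 -0.085]
bottle wrist [321.3 384.3] 0.67 z0: [ 0.633 -
[... 1761 characters left out ...]
y([264., 223., 292., 272.]), 0.64), (array([361., 188., 374., 207.]), 0.58)]
pawn side [187.2 273.9] 0.94 z0: [0.404 0.105]
   reg [(array([177., 248., 193., 279.]), 0.67)]
pawn wrist [64.6 76.1] 0.85 z0: [0.407 0.11 ]
pawn wrist [250.4 152.3] 0.34 z0: [0.566 0.045]
pawn wrist [327.7 216.3] 0.33 z0: [ 0.638 -0.016]
   reg [(array([15., 56., 80., 94.]), 0.97)]
awl scene [279.6 210.4] 0.73 z0: [ 0.407 -0.088]
   reg [(array([271., 189., 285., 222.]), 0.44)]
awl side [226.4 352. ] 0.7 z0: [ 0.396 -0.092]
   reg [(array([175., 331., 268., 362.]), 0.89)]
awl wrist [ 92.3 281.1] 0.83 z0: [ 0.395 -0.086]
awl wrist [250.7 148.7] 0.59 z0: [0.566 0.048]
   reg [(array([ 17., 275., 161., 302.]), 0.92)]
```

Run:
```python
from h import *
import pickle
np.set_printoptions(precision=4,suppress=True)
P,out=pickle.load(open("m0.pkl","rb"))
o={"queen":[(314.3,275.5),(338.8,263.6),(328.1,214.1)],"bottle":[(278.6,257.2),(338.6,299.9),(275.8,280.6)],"tin":[(313.8,253.6),None,(261.8,218.6)],"knight":[(343,250.5),(289.8,256.7),(250.9,151.5)],"turntable":[(195.9,230.5),(333.4,423.6),(180.4,419.1)],"pawn":[(366.3,206.4),(187.2,273.9),(64.6,76.1)],"mat":[(452.4,227),(197.2,213.3),None],"awl":[(279.6,210.4),(226.4,352),(92.3,281.1)]}
for l,v in o.items(): 
    X,e=tri([(P[n],u) for n,u in zip(P,v) if u]); print(l,X,*e)
for n,(x0,y0,x1,y1),s in [("scene",(230,170,530,340),2.6),("wrist",(180,70,430,330),2.6*0.9),("side",(110,160,430,340),2.5)]:
    im=P[n]["img"][y0:y1,x0:x1,::-1]; im=cv2.resize(im,None,fx=s if s*(x1-x0)<=800 else 800/(x1-x0),fy=s if s*(x1-x0)<=800 else 800/(x1-x0),interpolation=cv2.INTER_CUBIC); print(n,im.shape); cv2.imwrite(f"pics/z_{n}.png",im)
# mat by region mask: corners via minAreaRect on world plane
for n in ["scene","side"]:
    m=out["mat",n][0][0]; c=max(cv2.findContours(m.astype(np.uint8),0,1)[0],key=cv2.contourArea)[:,0]
    w=np.array([onplane(P[n],u,0.004)[:2] for u in c.astype(float)]); print(n,cv2.minAreaRect((w*1000).astype(np.float32)))
for n in ["scene","side"]:
    m=out["turntable",n][0][0]; 
    c=max(cv2.findContours(m.astype(np.uint8),0,1)[0],key=cv2.contourArea)[:,0]
    w=np.array([onplane(P[n],u,0.036)[:2] for u in c.astype(float)]); print(n,cv2.minEnclosingCircle((w*1000).astype(np.float32)))
```

```text
queen [ 0.6349 -0.014   0.0068] [ 2.3 -0.3] [2.5 0.5] [-3.3  1.7]
bottle [ 0.5839 -0.0855  0.0073] [0.8 1.8] [-0.9 -1. ] [-1.7  3.4]
tin [ 0.5746 -0.0165  0.0095] [0.2 0.1] [-0.1  0.5]
knight [0.5678 0.0446 0.0097] [ 1.3 -0.3] [0.2 0.5] [0.2 2.3]
turntable [ 0.4661 -0.2673 -0.0025] [ 0.5 -0.4] [-0.1  0.7] [1.  0.4]
pawn [ 0.4047  0.1094 -0.0021] [0.  0.8] [-0.3 -0.7] [-1.3  0.9]
mat [ 0.484   0.2886 -0.0069] [ 0.1 -0.1] [0.1 0.1]
awl [ 0.3958 -0.0881 -0.0052] [ 0.3 -1.1] [-1.   0.7] [ 3.8 -0. ]
scene (442, 780, 3)
wrist (608, 585, 3)
side (450, 800, 3)
scene ((488.9014892578125, 288.7707214355469), (275.29632568359375, 132.35044860839844), 7.44703483581543)
side ((486.269287109375, 283.8011474609375), (271.4274597167969, 136.40029907226562), 7.532771587371826)
scene ((481.1813659667969, -258.90411376953125), 83.22933197021484)
side ((464.556640625, -272.5037841796875), 73.60867309570312)
```

View pics/z_wrist.png

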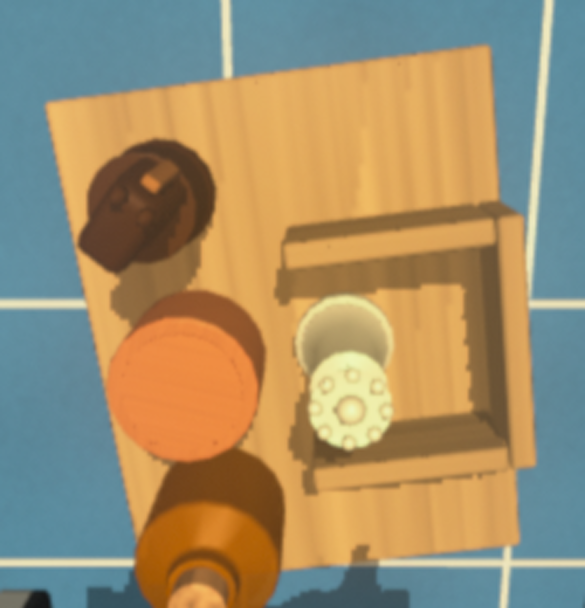

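View pics/z_scene.png

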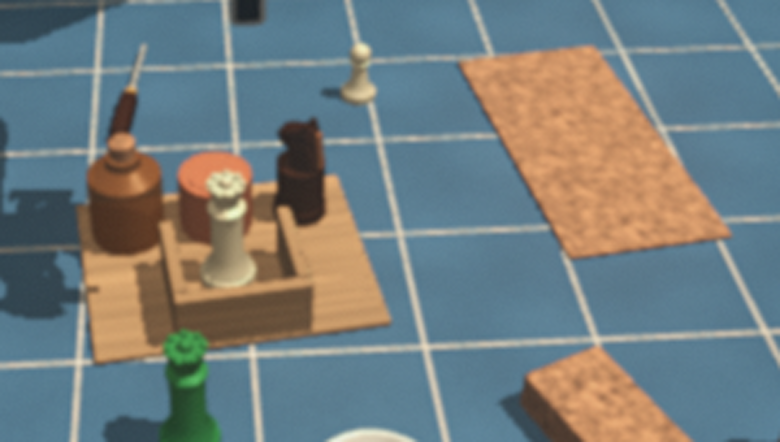

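View pics/z_side.png

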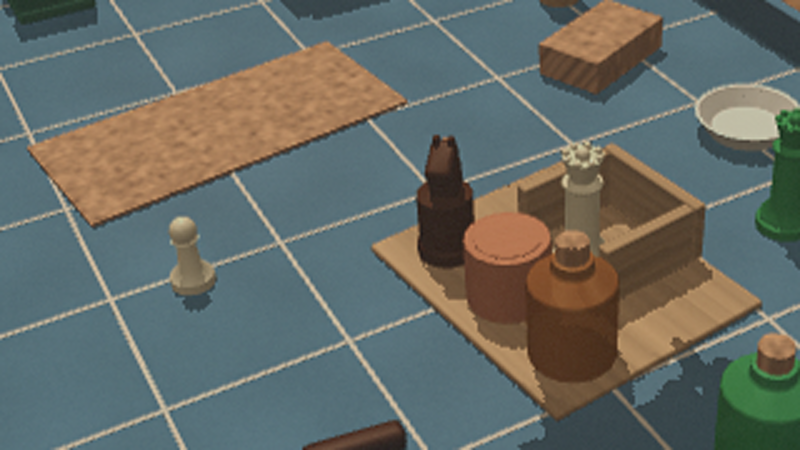

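```bash
cat >> h.py <<'E'
PROF={"bottle":[(0,28),(58,28),(68,13),(74,10),(87,10)],"tin":[(0,28),(50,28)],"queen":[(0,20),(8,20),(21,11.5),(62,11.5),(66,13.5),(88,13.5),(92,8)],"knight":[(0,21),(12,21),(48,19)],}
def circ(x,y,z,r,n=72):
    a=np.linspace(0,2*np.pi,n,endpoint=False); return np.c_[x+r*np.cos(a),y+r*np.sin(a),np.full(n,z)]
def prect(p,l,x,y,z):
    U=np.vstack([proj(p,circ(x,y,z+h/1000,r/1000)) for h,r in PROF[l]]); return np.r_[U.min(0),U.max(0)]
E
python3 - <<'E'
from h import *
import pickle
np.set_printoptions(precision=4,suppress=True)
P,out=pickle.load(open("m0.pkl","rb"))
zs=lambda u:(u[0]/2.6+230,u[1]/2.6+170)
zw=lambda u:(u[0]/2.34+180,u[1]/2.34+70)
zd=lambda u:(u[0]/2.5+110,u[1]/2.5+160)
C={"wrist":[(-85,105,zw((47,102))),(85,105,zw((489,46))),(85,-105,zw((519,543)))],
"scene":[(85,105,zs((388,322))),(85,-105,zs((97,362))),(-85,105,zs((340,177)))],
"side":[(85,-105,zd((760,302))),(-85,-105,zd((556,414))),(-85,105,zd((372,248)))]}
def f(v,full=False):
    r=[]
    c,s=np.cos(v[2]),np.sin(v[2])
    for n in C:
        for a,b,u in C[n]:
            X=[v[0]+(c*a-s*b)/1000,v[1]+(s*a+c*b)/1000,.006]; r+=list(proj(P[n],X)[0]-u)
    return np.array(r)
s=least_squares(f,[.615,-.02,.15],loss='soft_l1'); print("board",s.x,np.degrees(s.x[2]),f(s.x).round(1))
bx,by,bt=s.x
R=np.array([[np.cos(bt),-np.sin(bt)],[np.sin(bt),np.cos(bt)]])
for l,a in [("row-68",(-.045,-.068)),("row0",(-.045,0)),("row68",(-.045,.068)),("queen",(.02,0))]: print(l,R@a+[bx,by])
M={"scene":[((460,62),(-1,1)),((592,46),(-1,-1))]}
# mat
Cm={"scene":[zs(u) for u in [(460,62),(592,46),(730,236),(572,257)]],"side":[zd(u) for u in [(30,149),(95,224),(406,102),(326,43)]]}
for n in Cm: print("mat",n,[onplane(P[n],u,.004)[:2] for u in Cm[n]])
# objects by rects
use={"bottle":{"scene":"lrb","side":"lrbt","wrist":"lrbt"},"queen":{"scene":"lrbt","wrist":"lrb"},"tin":{"wrist":"lrbt","scene":"lr"},"knight":{}}
rc={("bottle","scene"):1,("queen","scene"):1,("queen","wrist"):1}
for l in ["bottle","queen","tin"]:
    for zf in (True,False):
        def g(v):
            r=[]
            for n,k in use[l].items():
                q=np.array(out[l,n][rc.get((l,n),0)][1],float)+[0,0,0,0]
                e=prect(P[n],l,v[0],v[1],.006 if zf else v[2])-q
                r+=[e["ltrb".index(c)] for c in k]
            return np.array(r)
        s=least_squares(g,[.59,-.02,.006][:2 if zf else 3],loss='soft_l1'); print(l,s.x,g(s.x).round(1), (R.T@(s.x[:2]-[bx,by])).round(4))
x=onplane(P["wrist"],zw((185,389)),.056); print("tin top ellipse",x,R.T@(x[:2]-[bx,by]))
E
```

```text
board [ 0.6191 -0.0151  0.1193] 6.83549240744884 [-2.1  0.   1.6 -0.7  0.4  2.2  0.6 -0.  -2.4 -0.3 -2.  -1.2  1.  -1.2
 -0.4  0.  -1.3 -2.4]
row-68 [ 0.5825 -0.088 ]
row0 [ 0.5744 -0.0205]
row68 [0.5663 0.0471]
queen [ 0.6389 -0.0127]
mat scene [array([0.3652, 0.2096]), array([0.3469, 0.3349]), array([0.6136, 0.3694]), array([0.6296, 0.2446])]
mat side [array([0.3471, 0.3266]), array([0.3646, 0.2022]), array([0.6264, 0.2369]), array([0.6097, 0.3634])]
bottle [ 0.5841 -0.0876] [-0.6 -3.1 -1.7 -0.2 -2.  -0.2 -0.5 -0.1  3.2 -2.6  2.4] [-0.0434 -0.0678]
bottle [ 0.5841 -0.0873  0.0052] [-0.4 -2.9 -1.4 -0.3 -2.1  0.1 -0.2  0.   3.2 -3.6  1.7] [-0.0433 -0.0675]
queen [ 0.6357 -0.0134] [ 0.1  0.4  4.  -1.  -4.8  1.6  0.2] [ 0.0167 -0.0003]
queen [ 0.6355 -0.0137  0.0051] [-0.1  0.2  4.2 -0.6 -4.9  1.4  0.1] [ 0.0165 -0.0006]
tin [ 0.579  -0.0188] [ 0.4 -0.5  1.7 -1.1 -0.7  2.3] [-0.0403  0.0011]
tin [ 0.5779 -0.0204 -0.0002] [ 0.9 -1.2  0.7 -0.8 -1.5  1.5] [-0.0415 -0.0004]
tin top ellipse [ 0.5783 -0.0185  0.056 ] [-0.0409  0.0014]
```

```bash
cat >> h.py <<'E'
from scipy.spatial.transform import Rotation as Ro
import sys
def d(x,y,z,yaw=None):
    s=manip.sense(); R=Ro.from_quat(s["tool_rot"]); t=s["tcp_pos"]
    cur=np.degrees(np.arctan2(*(R.apply([0,1,0])[[1,0]])))
    print("t %.2f tcp"%s["t"],t.round(4),"jawyaw %.1f"%cur,"gap %.3f"%s["finger_gap"],"F",s["force"].round(1),"q6 %.2f"%s["q"][5],"tilt",R.apply([0,0,1])[:2].round(4))
    print("tool delta mm",(R.inv().apply(np.array([x,y,z])-t)*1000).round(1), "" if yaw is None else "rz %.1f"%(-(yaw-cur)))
E
python3 -c "
from h import *
d(.567,.046,.052,6.8)"
```

```text
t 3.00 tcp [0.625  0.     0.2563] jawyaw -0.0 gap 0.998 F [0.2 0.1 0. ] q6 -0.18 tilt [0. 0.]
tool delta mm [ 46.  -58.  204.3] rz -6.8
```

Emit:
play_rows(steps=[[[0,0,0,0,0,-6.8],[0.026,-0.025,0,0,0,0],[0.026,-0.025,0.02,0,0,0],[0,0,0,0,0,0],[0,0,0,0,0,0]]], fingers=0.85, squeeze=30)

```text
t: 3.62
tcp_pos: [0.5702, 0.0456, 0.2368]
tool_rot: [0.664, 0.748, 0.0, 0.001]
force: [1.0, 0.0, -0.2]
finger_gap: 0.849
```

```bash
python3 -c "
from h import *
d(.567,.046,.052,6.8)
p=manip.snapshot('wrist'); cv2.imwrite('pics/w1.png',p['img'][:,:,::-1])
print(manip.pinpoint('knight',p)[:2])
for r in manip.pinpoint('knight',p)[:2]: print(onplane(p,r['point'],.006))
print(proj(p,[[.567,.046,.006],[.567,.046,.054]]))
"
```

```text
t 3.62 tcp [0.5702 0.0456 0.2368] jawyaw 6.8 gap 0.849 F [ 1.   0.  -0.2] q6 -0.23 tilt [ 0.0019 -0.0005]
tool delta mm [  0.9  -3.4 184.8] rz 0.0
[{'point': [309.5, 204.5], 'score': 0.79}]
[0.5666261  0.04609439 0.006     ]
[[309.9000445  204.64933731]
 [309.21430118 219.05772759]]
```

View pics/w1.png

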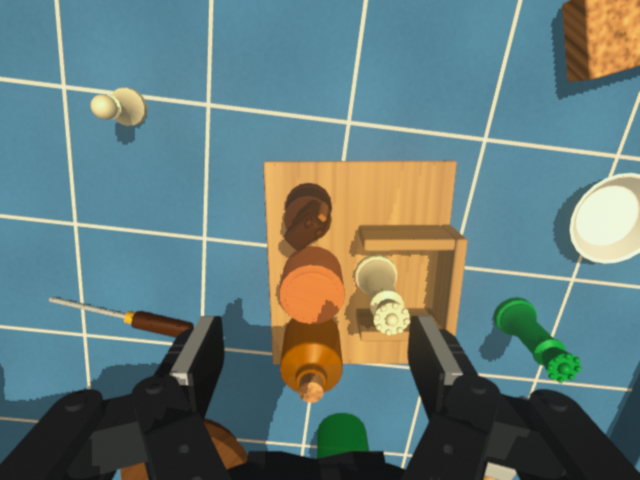

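Emit:
play_rows(steps=[[[0.001,-0.0035,0.04,0,0,0],[0,0,0.045,0,0,0],[0,0,0.045,0,0,0],[0,0,0.035,0,0,0],[0,0,0.02,0,0,0],[0,0,0,0,0,0]]])

```text
t: 4.53
tcp_pos: [0.5655, 0.0458, 0.0498]
tool_rot: [0.664, 0.748, -0.001, -0.001]
force: [1.2, 0.3, 0.3]
finger_gap: 0.852
```

```bash
python3 -c "
from h import *
d(.567,.046,.052,6.8)
p=manip.snapshot('side'); cv2.imwrite('pics/s1.png',cv2.resize(p['img'][150:350,200:440,::-1],None,fx=3,fy=3))
"
```

```text
t 4.53 tcp [0.5655 0.0458 0.0498] jawyaw 6.8 gap 0.852 F [1.2 0.3 0.3] q6 -0.23 tilt [-0.0025  0.0003]
tool delta mm [-0.   1.6 -2.2] rz -0.0
```

View pics/s1.png

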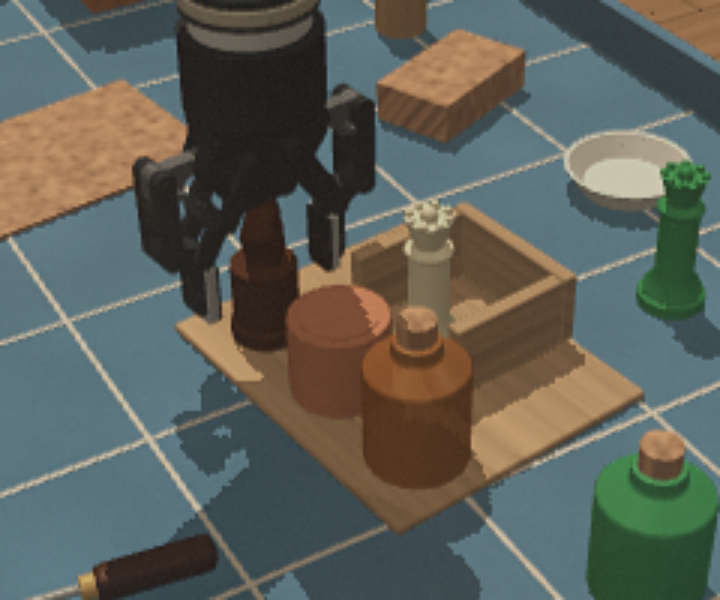

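The fingers straddle the knight (knight at about col 265, row 290 of the crop), with its pedestal between the pads. Close.

Emit:
play_rows(steps=[[[0,0,-0.001,0,0,0],[0,0,0,0,0,0],[0,0,0,0,0,0],[0,0,0,0,0,0],[0,0,0,0,0,0],[0,0,0,0,0,0]]], fingers=0, squeeze=30)

```text
t: 5.32
tcp_pos: [0.5663, 0.0461, 0.0538]
tool_rot: [0.664, 0.748, 0.001, 0.001]
force: [-1.0, -0.2, 6.0]
finger_gap: 0.429
```

```bash
python3 -c "
from h import *
d(.567,.046,.052,6.8)
th=np.radians(7.5);c,s=np.cos(th),np.sin(th)
for xm in (.1,0,-.1): print(xm,[.488+c*xm,.286+s*xm])
"
```

```text
t 5.33 tcp [0.5663 0.0461 0.0538] jawyaw 6.8 gap 0.429 F [-1.  -0.2  6. ] q6 -0.23 tilt [ 0.0023 -0.0005]
tool delta mm [-0.2  0.6  1.8] rz 0.0
0.1 [np.float64(0.587144486137381), np.float64(0.29905261922200516)]
0 [np.float64(0.488), np.float64(0.286)]
-0.1 [np.float64(0.38885551386261896), np.float64(0.2729473807779948)]
```

Emit:
play_rows(steps=[[[0,0,-0.02,0,0,0],[0,0,-0.03,0,0,0],[0,0,-0.02,0,0,0],[0.031,0.0063,0,0,0,0],[0.04,0.008,0,0,0,0],[0.04,0.008,0,0,0,0],[0.04,0.008,0,0,0,0],[0.04,0.008,0,0,0,0],[0.04,0.008,0,0,0,0],[0.018,0.0042,0,0,0,0]]])

```text
t: 6.58
tcp_pos: [0.5859, 0.3017, 0.1224]
tool_rot: [0.663, 0.749, 0.0, 0.0]
force: [0.6, -0.4, -0.8]
finger_gap: 0.421
```

```bash
python3 -c "
from h import *
d(.587,.299,.053,6.8)
p=manip.snapshot('scene'); cv2.imwrite('pics/s2.png',cv2.resize(p['img'][120:360,220:540,::-1],None,fx=2.5,fy=2.5))
"
```

```text
t 6.58 tcp [0.5859 0.3017 0.1224] jawyaw 6.9 gap 0.421 F [ 0.6 -0.4 -0.8] q6 0.19 tilt [0.0004 0.0003]
tool delta mm [-2.8  0.8 69.4] rz 0.1
```

View pics/s2.png

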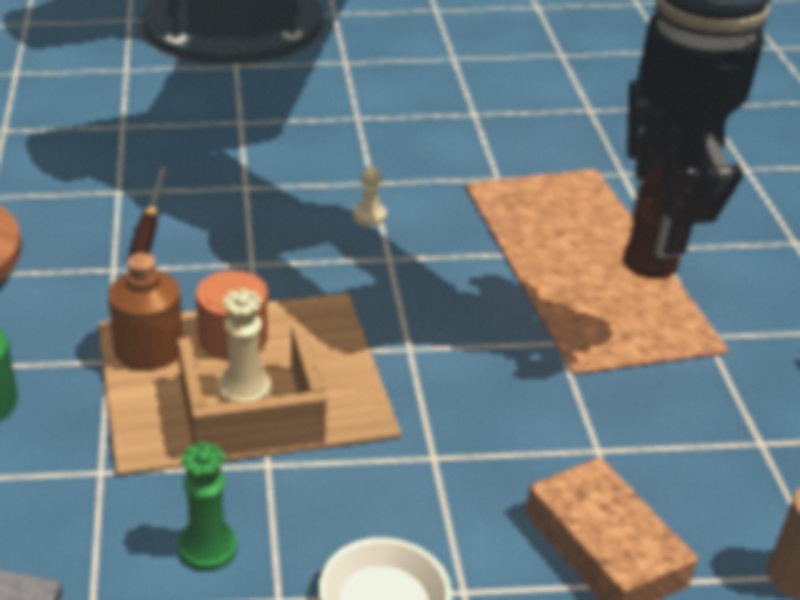

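Emit:
play_rows(steps=[[[-0.003,0.001,0.03,0,0,0],[0,0,0.025,0,0,0],[0,0,0.01,0,0,0],[0,0,0.004,0,0,0],[0,0,0,0,0,0]]])

```text
t: 7.25
tcp_pos: [0.5881, 0.2964, 0.0538]
tool_rot: [0.664, 0.748, 0.0, 0.0]
force: [0.0, 0.0, -0.7]
finger_gap: 0.43
```

```bash
python3 -c "
from h import *
d(.587,.299,.053,6.8)
p=manip.snapshot('scene'); cv2.imwrite('pics/s3.png',cv2.resize(p['img'][170:290,380:540,::-1],None,fx=5,fy=5,interpolation=2))
"
```

```text
t 7.25 tcp [0.5881 0.2964 0.0538] jawyaw 6.8 gap 0.430 F [ 0.   0.  -0.7] q6 0.18 tilt [0.0008 0.0002]
tool delta mm [ 2.7 -0.8  0.8] rz -0.0
```

View pics/s3.png

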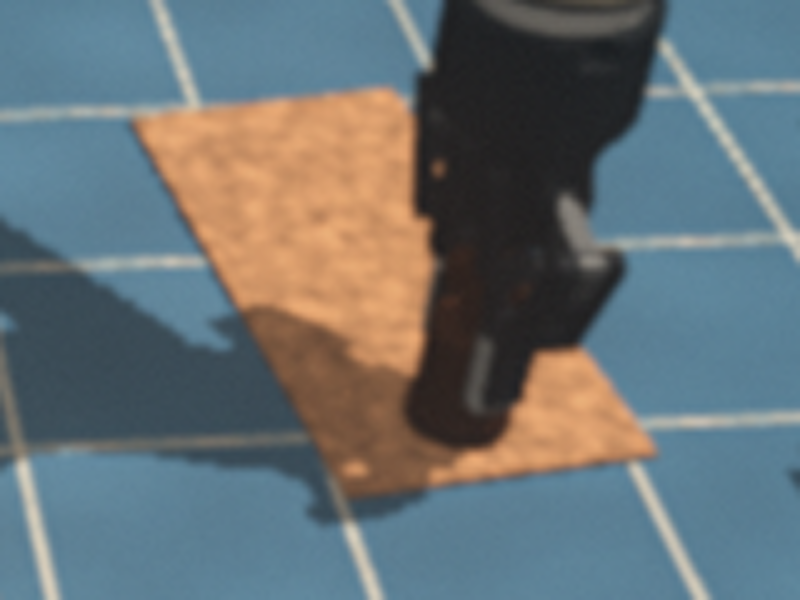

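Emit:
play_rows(steps=[[[0,0,0.001,0,0,0],[0,0,0.001,0,0,0],[0,0,0,0,0,0],[0,0,0,0,0,0]]])

```text
t: 7.8
tcp_pos: [0.5879, 0.2968, 0.0518]
tool_rot: [0.664, 0.748, 0.0, 0.0]
force: [-0.1, -0.4, 2.4]
finger_gap: 0.428
```

```bash
python3 -c "
from h import *
d(.587,.299,.053,6.8)
"
```

```text
t 7.80 tcp [0.5879 0.2968 0.0518] jawyaw 6.8 gap 0.428 F [-0.1 -0.4  2.4] q6 0.18 tilt [0.0008 0.0002]
tool delta mm [ 2.3 -0.6 -1.2] rz 0.0
```

Emit:
play_rows(steps=[[[0,0,0,0,0,0],[0,0,0,0,0,0],[0,0,0,0,0,0],[0,0,-0.02,0,0,0],[0,0,-0.04,0,0,0],[0,0,-0.05,0,0,0],[-0.05,-0.005,0,0,0,0],[-0.055,-0.006,0,0,0,0],[-0.055,-0.006,0,0,0,0],[-0.055,-0.006,0,0,0,0]]], fingers=0.85)

```text
t: 9.05
tcp_pos: [0.5906, 0.0789, 0.1631]
tool_rot: [0.664, 0.748, 0.001, 0.001]
force: [0.1, 0.3, -0.3]
finger_gap: 0.853
```

```bash
python3 -c "
from h import *
d(.584,-.087,.054,6.8)
p=manip.snapshot('scene'); cv2.imwrite('pics/s4.png',cv2.resize(p['img'][120:360,220:540,::-1],None,fx=2.5,fy=2.5))
"
```

```text
t 9.05 tcp [0.5906 0.0789 0.1631] jawyaw 6.8 gap 0.853 F [ 0.1  0.3 -0.3] q6 -0.17 tilt [ 0.0026 -0.0002]
tool delta mm [-163.9  -26.5  109.1] rz 0.0
```

View pics/s4.png

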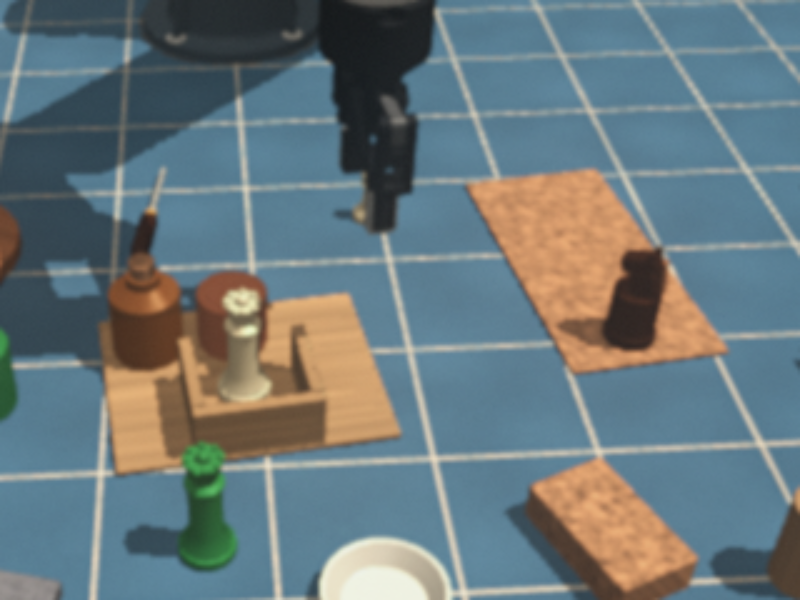

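Emit:
play_rows(steps=[[[-0.04,-0.0065,-0.01,0,0,0],[-0.05,-0.008,-0.02,0,0,0],[-0.05,-0.008,0,0,0,0],[-0.024,-0.004,0,0,0,0],[0,0,0,0,0,0],[0,0,0,0,0,0]]], fingers=1)

```text
t: 9.85
tcp_pos: [0.5833, -0.0846, 0.1919]
tool_rot: [0.664, 0.748, 0.0, 0.0]
force: [-0.6, 0.5, 0.7]
finger_gap: 0.999
```

```bash
python3 -c "
from h import *
d(.584,-.087,.054,6.8)
p=manip.snapshot('wrist'); cv2.imwrite('pics/w2.png',p['img'][:,:,::-1])
for r in manip.pinpoint('bottle',p)[:2]: print(r,onplane(p,r['point'],.006))
for r in manip.pinpoint('tin',p)[:2]: print(r,onplane(p,r['point'],.006))
for l,x in [('bottle',(.584,-.087)),('tin',(.578,-.0188))]:
    r=manip.regions_of(l,p)[0]; print(l,r['rect'],prect(p,l,*x,.006))
"
```

```text
t 9.85 tcp [ 0.5833 -0.0846  0.1919] jawyaw 6.8 gap 0.999 F [-0.6  0.5  0.7] q6 -0.45 tilt [0.0004 0.0004]
tool delta mm [ -2.5   0.4 137.9] rz 0.0
{'point': [350.1, 359.1], 'score': 0.96} [ 0.63145281 -0.21084451  0.006     ]
{'point': [316.1, 218.0], 'score': 0.88} [ 0.58520744 -0.08332768  0.006     ]
{'point': [314.6, 136.5], 'score': 0.59} [ 0.57664541 -0.02125485  0.006     ]
bottle [317.9, 334.1, 391.6, 441.5] [271.24943801 187.45457775 356.34406849 285.34576119]
tin [271.7, 92.8, 359.6, 182.8] [271.98145815  90.18497425 362.24623873 183.34269305]
```

View pics/w2.png

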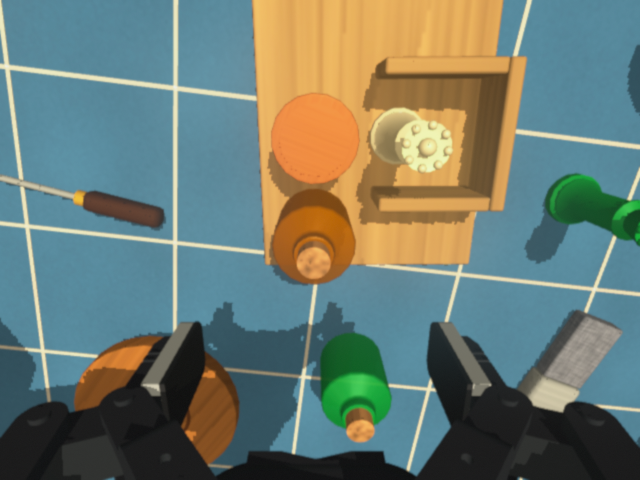

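Emit:
play_rows(steps=[[[-0.0025,0.0005,0.04,0,0,0],[0,0,0.045,0,0,0],[0,0,0.035,0,0,0],[0,0,0.018,0,0,0],[0,0,0,0,0,0]]])

```text
t: 10.72
tcp_pos: [0.5836, -0.0874, 0.0523]
tool_rot: [0.664, 0.748, -0.0, -0.001]
force: [0.4, 0.3, -0.3]
finger_gap: 1.0
```

```bash
python3 -c "
from h import *
d(.584,-.087,.054,6.8)
p=manip.snapshot('side'); cv2.imwrite('pics/s5.png',cv2.resize(p['img'][150:350,200:440,::-1],None,fx=3,fy=3))
"
```

```text
t 10.72 tcp [ 0.5836 -0.0874  0.0523] jawyaw 6.8 gap 1.000 F [ 0.4  0.3 -0.3] q6 -0.46 tilt [-0.0022  0.0008]
tool delta mm [ 0.3  0.5 -1.7] rz 0.0
```

View pics/s5.png

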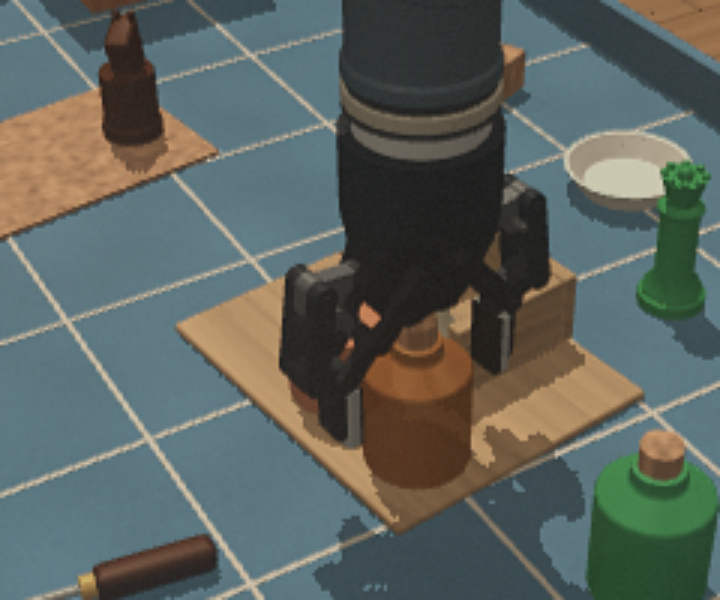

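Emit:
play_rows(steps=[[[0,0,0,0,0,0],[0,0,0,0,0,0],[0,0,0,0,0,0],[0,0,0,0,0,0],[0,0,0,0,0,0]]], fingers=0, squeeze=40)

```text
t: 11.4
tcp_pos: [0.5848, -0.0882, 0.0551]
tool_rot: [0.664, 0.748, 0.0, 0.001]
force: [-1.8, -0.1, 6.7]
finger_gap: 0.64
```

```bash
python3 -c "
from h import *
d(.584,-.087,.054,6.8)
d(.389,.273,.052,6.8)
"
```

```text
t 11.40 tcp [ 0.5848 -0.0882  0.0551] jawyaw 6.8 gap 0.640 F [-1.8 -0.1  6.7] q6 -0.46 tilt [ 0.002  -0.0008]
tool delta mm [ 1.3 -0.6  1.1] rz 0.0
t 11.40 tcp [ 0.5848 -0.0882  0.0551] jawyaw 6.8 gap 0.640 F [-1.8 -0.1  6.7] q6 -0.46 tilt [ 0.002  -0.0008]
tool delta mm [ 381.8 -151.5    2.4] rz 0.0
```

Emit:
play_rows(steps=[[[0,0,-0.02,0,0,0],[0,0,-0.035,0,0,0],[0,0,-0.035,0,0,0],[0.02,-0.008,-0.01,0,0,0],[0.04,-0.016,0,0,0,0],[0.045,-0.018,0,0,0,0],[0.045,-0.018,0,0,0,0],[0.045,-0.018,0,0,0,0],[0.045,-0.018,0,0,0,0],[0.045,-0.018,0,0,0,0]]])

```text
t: 12.65
tcp_pos: [0.4341, 0.1833, 0.1526]
tool_rot: [0.664, 0.748, -0.001, -0.001]
force: [0.1, 0.7, -2.0]
finger_gap: 0.643
```

Emit:
play_rows(steps=[[[0.045,-0.018,0,0,0,0],[0.035,-0.013,0,0,0,0],[0.017,-0.0065,0,0,0,0],[0,0,0,0,0,0],[0,0,0,0,0,0]]])

```text
t: 13.28
tcp_pos: [0.3877, 0.2731, 0.153]
tool_rot: [0.664, 0.748, -0.001, -0.0]
force: [-0.4, 0.2, -1.3]
finger_gap: 0.646
```

```bash
python3 -c "
from h import *
d(.389,.273,.0531,6.8)
p=manip.snapshot('scene'); cv2.imwrite('pics/s6.png',cv2.resize(p['img'][120:360,220:540,::-1],None,fx=2.5,fy=2.5))
"
```

```text
t 13.28 tcp [0.3877 0.2731 0.153 ] jawyaw 6.8 gap 0.646 F [-0.4  0.2 -1.3] q6 0.26 tilt [-0.001  -0.0006]
tool delta mm [-0.2  1.4 99.9] rz 0.0
```

View pics/s6.png

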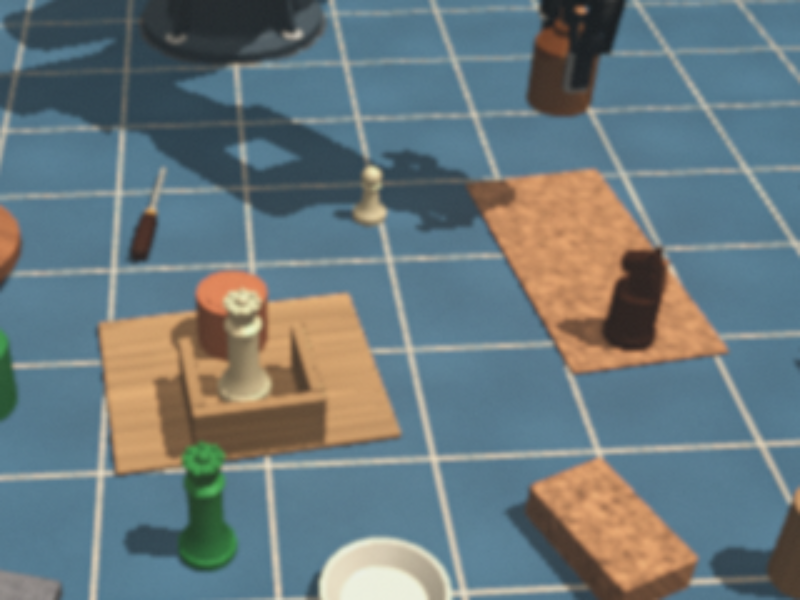

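Emit:
play_rows(steps=[[[0,0.0015,0.035,0,0,0],[0,0,0.035,0,0,0],[0,0,0.02,0,0,0],[0,0,0.008,0,0,0],[0,0,0.001,0,0,0],[0,0,0,0,0,0],[0,0,0,0,0,0]]])

```text
t: 14.2
tcp_pos: [0.3904, 0.2738, 0.0551]
tool_rot: [0.664, 0.748, 0.001, 0.0]
force: [0.5, -0.5, -1.6]
finger_gap: 0.641
```

```bash
python3 -c "
from h import *
d(.389,.273,.0531,6.8)
p=manip.snapshot('scene'); cv2.imwrite('pics/s7.png',cv2.resize(p['img'][130:290,360:540,::-1],None,fx=4,fy=4,interpolation=2))
"
```

```text
t 14.20 tcp [0.3904 0.2738 0.0551] jawyaw 6.8 gap 0.641 F [ 0.5 -0.5 -1.6] q6 0.26 tilt [0.0016 0.0006]
tool delta mm [-0.6 -1.5  2. ] rz -0.0
```

View pics/s7.png

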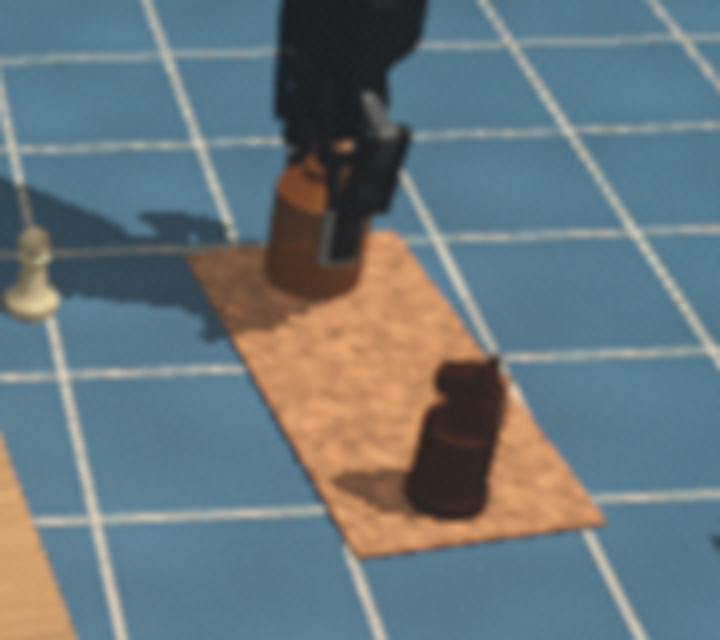

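Emit:
play_rows(steps=[[[0,0,0.001,0,0,0],[0,0,0.001,0,0,0],[0,0,0.0005,0,0,0],[0,0,0,0,0,0],[0,0,0,0,0,0]]])

```text
t: 14.88
tcp_pos: [0.3901, 0.2738, 0.053]
tool_rot: [0.664, 0.748, 0.001, 0.0]
force: [-1.3, 0.3, 10.3]
finger_gap: 0.638
```

Emit:
play_rows(steps=[[[0,0,0,0,0,0],[0,0,0,0,0,0],[0,0,0,0,0,0],[0,0,-0.02,0,0,0],[0,0,-0.04,0,0,0],[0,0,-0.05,0,0,0],[0,0,-0.03,0,0,0],[-0.04,0.035,0,0,0,0],[-0.045,0.035,0,0,0,0],[-0.045,0.035,0,0,0,0]]], fingers=0.95)

```text
t: 16.12
tcp_pos: [0.5105, 0.1559, 0.1919]
tool_rot: [0.664, 0.748, 0.0, -0.0]
force: [0.3, 0.4, 0.1]
finger_gap: 0.951
```

```bash
python3 -c "
from h import *
d(.5775,-.0195,.058,-83.2)
p=manip.snapshot('scene'); cv2.imwrite('pics/s8.png',cv2.resize(p['img'][130:290,360:540,::-1],None,fx=4,fy=4,interpolation=2))
"
```

```text
t 16.12 tcp [0.5105 0.1559 0.1919] jawyaw 6.8 gap 0.951 F [0.3 0.4 0.1] q6 -0.03 tilt [0.0001 0.0002]
tool delta mm [-182.1   45.7  133.8] rz 90.0
```

View pics/s8.png

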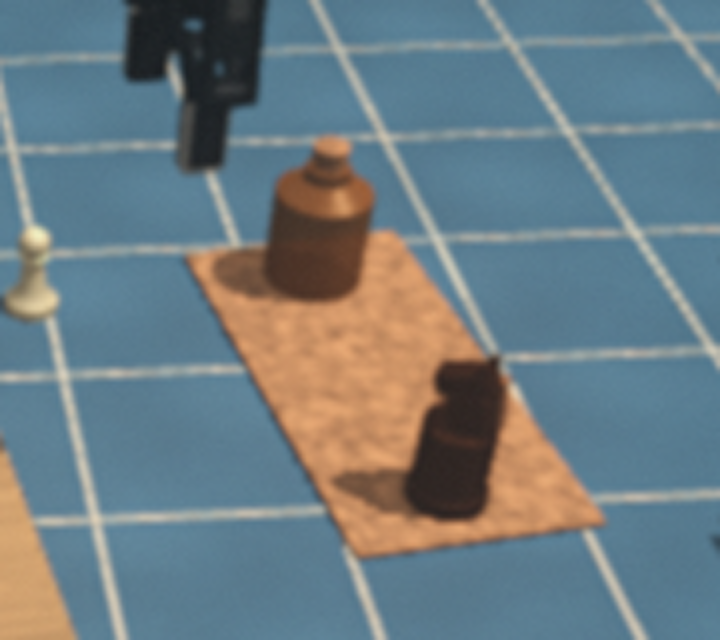

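Emit:
play_rows(steps=[[[-0.045,0.0115,0,0,0,0],[-0.05,0.0125,0,0,0,0],[-0.05,0.0125,0,0,0,0],[-0.037,0.009,0,0,0,0],[0,0,0,0,0,10],[0,0,0,0,0,10],[0,0,0,0,0,10],[0,0,0,0,0,10],[0,0,0,0,0,10],[0,0,0,0,0,10]]], fingers=1)

```text
t: 17.42
tcp_pos: [0.5758, -0.0181, 0.1913]
tool_rot: [0.95, 0.313, -0.001, -0.0]
force: [-0.2, 0.4, 0.0]
finger_gap: 1.001
```

Emit:
play_rows(steps=[[[0,0,0,0,0,10],[0,0,0,0,0,10],[0,0,0,0,0,10],[0,0,0,0,0,0],[0,0,0,0,0,0]]])

```text
t: 18.05
tcp_pos: [0.5761, -0.0182, 0.1916]
tool_rot: [0.998, 0.061, -0.0, -0.0]
force: [0.3, 0.3, 0.1]
finger_gap: 1.004
```

```bash
python3 -c "
from h import *
d(.5775,-.0195,.058,-83.2)
p=manip.snapshot('wrist'); cv2.imwrite('pics/w3.png',p['img'][:,:,::-1])
for r in manip.pinpoint('tin',p)[:2]: print(r,onplane(p,r['point'],.006))
for r in manip.pinpoint('queen',p)[:2]: print(r,onplane(p,r['point'],.006))
for l,x in [('tin',(.5775,-.0195))]:
  for r in manip.regions_of(l,p)[:2]: print(l,r['rect'],prect(p,l,*x,.006))
"
```

```text
t 18.05 tcp [ 0.5761 -0.0182  0.1916] jawyaw -83.1 gap 1.004 F [0.3 0.3 0.1] q6 1.22 tilt [-0.0005  0.0001]
tool delta mm [  1.3   1.5 133.6] rz 0.1
{'point': [317.6, 220.4], 'score': 0.62} [ 0.57664103 -0.01955868  0.006     ]
{'point': [317.6, 141.2], 'score': 0.84} [ 0.63735562 -0.01206414  0.006     ]
tin [277.4, 185.4, 360.2, 274.7] [276.46186744 184.3608837  359.49951668 277.44936978]
```

View pics/w3.png

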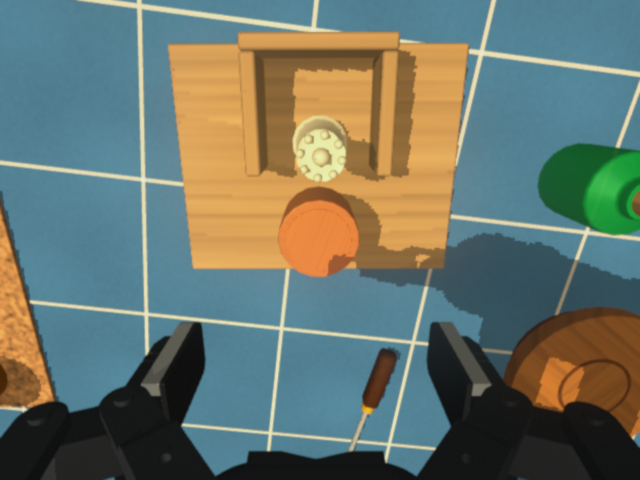

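Emit:
play_rows(steps=[[[-0.001,0.0015,0.04,0,0,0],[0,0,0.04,0,0,0],[0,0,0.03,0,0,0],[0,0,0.015,0,0,0],[0,0,0.008,0,0,0],[0,0,0,0,0,0]]])

```text
t: 19.0
tcp_pos: [0.5758, -0.02, 0.059]
tool_rot: [0.998, 0.059, 0.0, 0.0]
force: [1.2, 0.3, 0.0]
finger_gap: 1.0
```

```bash
python3 -c "
from h import *
d(.577,-.0195,.058,-83.2)
p=manip.snapshot('side'); cv2.imwrite('pics/s9.png',cv2.resize(p['img'][150:350,200:440,::-1],None,fx=3,fy=3))
"
```

```text
t 19.00 tcp [ 0.5758 -0.02    0.059 ] jawyaw -83.2 gap 1.000 F [1.2 0.3 0. ] q6 1.22 tilt [ 0.0005 -0.0001]
tool delta mm [ 1.3 -0.4  1. ] rz 0.0
```

View pics/s9.png

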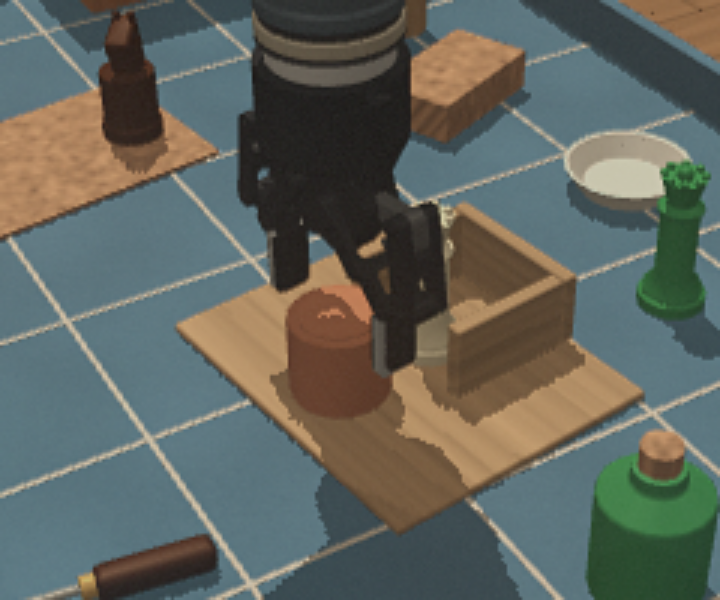

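Emit:
play_rows(steps=[[[0,0,0.001,0,0,0],[0,0,0,0,0,0],[0,0,0,0,0,0],[0,0,0,0,0,0],[0,0,0,0,0,0],[0,0,0,0,0,0]]], fingers=0, squeeze=40)

```text
t: 19.8
tcp_pos: [0.576, -0.0201, 0.0591]
tool_rot: [0.998, 0.059, 0.001, 0.0]
force: [-1.1, -0.0, 5.9]
finger_gap: 0.643
```

```bash
python3 -c "
from h import *
d(.488,.286,.058,-83.2)
p=manip.snapshot('side'); cv2.imwrite('pics/s10.png',cv2.resize(p['img'][150:350,200:440,::-1],None,fx=3,fy=3))
"
```

```text
t 19.80 tcp [ 0.576  -0.0201  0.0591] jawyaw -83.2 gap 0.643 F [-1.1 -0.   5.9] q6 1.22 tilt [ 0.0016 -0.0005]
tool delta mm [ -51.1 -314.4    0.8] rz 0.0
```

View pics/s10.png

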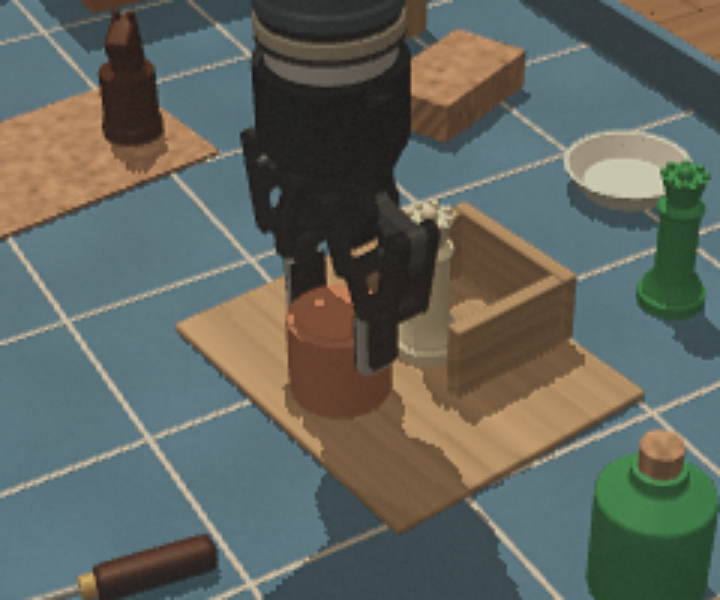

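Emit:
play_rows(steps=[[[0,0,-0.02,0,0,0],[0,0,-0.035,0,0,0],[0,0,-0.035,0,0,0],[-0.004,-0.025,-0.01,0,0,0],[-0.007,-0.045,0,0,0,0],[-0.008,-0.05,0,0,0,0],[-0.008,-0.05,0,0,0,0],[-0.008,-0.05,0,0,0,0],[-0.008,-0.05,0,0,0,0],[-0.008,-0.044,0,0,0,0]]])

```text
t: 21.1
tcp_pos: [0.4868, 0.2875, 0.1579]
tool_rot: [0.998, 0.06, 0.0, -0.0]
force: [0.1, -0.9, -1.4]
finger_gap: 0.639
```

Emit:
play_rows(steps=[[[0,0,0,0,0,0],[0,0,0.01,0,0,0]]])

```text
t: 21.35
tcp_pos: [0.4881, 0.2858, 0.1481]
tool_rot: [0.998, 0.06, 0.001, -0.0]
force: [0.5, -0.4, -2.5]
finger_gap: 0.641
```

```bash
python3 -c "
from h import *
d(.488,.286,.0571,-83.2)
p=manip.snapshot('scene'); cv2.imwrite('pics/s11.png',cv2.resize(p['img'][110:350,220:540,::-1],None,fx=2.5,fy=2.5))
"
```

```text
t 21.35 tcp [0.4881 0.2858 0.1481] jawyaw -83.2 gap 0.641 F [ 0.5 -0.4 -2.5] q6 1.78 tilt [0.002  0.0002]
tool delta mm [-0.3 -0.2 91. ] rz 0.0
```

View pics/s11.png

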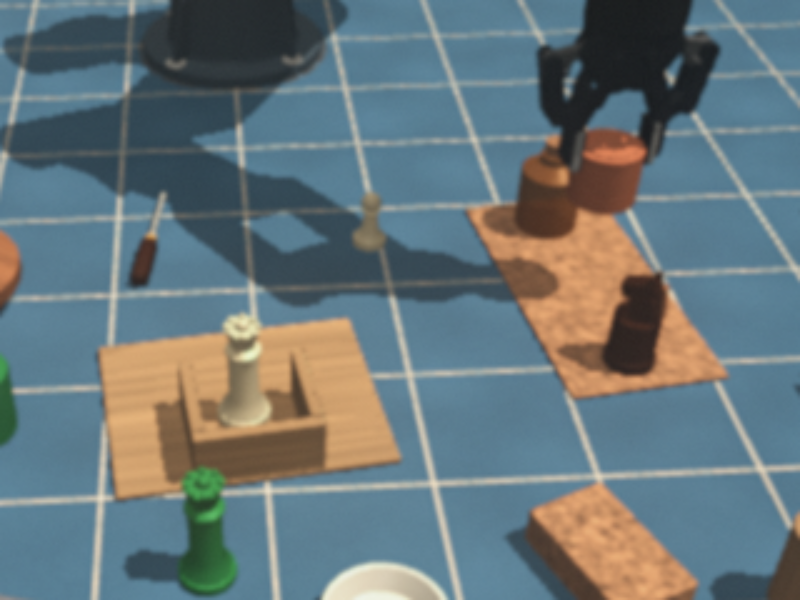

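Emit:
play_rows(steps=[[[0,0,0.035,0,0,0],[0,0,0.03,0,0,0],[0,0,0.015,0,0,0],[0,0,0.007,0,0,0],[0,0,0.002,0,0,0],[0,0,0,0,0,0],[0,0,0,0,0,0],[0,0,0.001,0,0,0],[0,0,0.001,0,0,0],[0,0,0,0,0,0]]])

```text
t: 22.65
tcp_pos: [0.4878, 0.2859, 0.0572]
tool_rot: [0.998, 0.059, 0.0, -0.0]
force: [-0.7, 0.7, 1.8]
finger_gap: 0.636
```

Emit:
play_rows(steps=[[[0,0,0,0,0,0],[0,0,0,0,0,0],[0,0,0,0,0,0],[0,0,0,0,0,0],[0,0,-0.02,0,0,0],[0,0,-0.04,0,0,0],[0,0,-0.05,0,0,0],[0,0,-0.02,0,0,-10],[0,0,0,0,0,-10],[0,0,0,0,0,-10]]], fingers=0.9)

```text
t: 23.9
tcp_pos: [0.4877, 0.2858, 0.1874]
tool_rot: [0.948, 0.318, 0.0, 0.0]
force: [-0.6, -0.3, -0.2]
finger_gap: 0.901
```

Emit:
play_rows(steps=[[[0,0,0,0,0,-10],[0,0,0,0,0,-10],[0,0,0,0,0,-10],[0,0,0,0,0,-10],[0,0,0,0,0,-10],[0,0,0,0,0,-10],[0,0,0,0,0,0]]], fingers=0.62)

```text
t: 24.78
tcp_pos: [0.4875, 0.2857, 0.1867]
tool_rot: [0.665, 0.747, -0.0, -0.0]
force: [-0.4, -0.9, -0.3]
finger_gap: 0.622
```

```bash
python3 -c "
from h import *
d(.637,-.013,.054,6.8)
p=manip.snapshot('scene'); cv2.imwrite('pics/s12.png',cv2.resize(p['img'][110:350,220:540,::-1],None,fx=2.5,fy=2.5))
"
```

```text
t 24.77 tcp [0.4875 0.2857 0.1867] jawyaw 6.7 gap 0.622 F [-0.4 -0.9 -0.3] q6 0.22 tilt [-0.0003 -0.0001]
tool delta mm [-314.1  113.7  132.7] rz -0.1
```

View pics/s12.png

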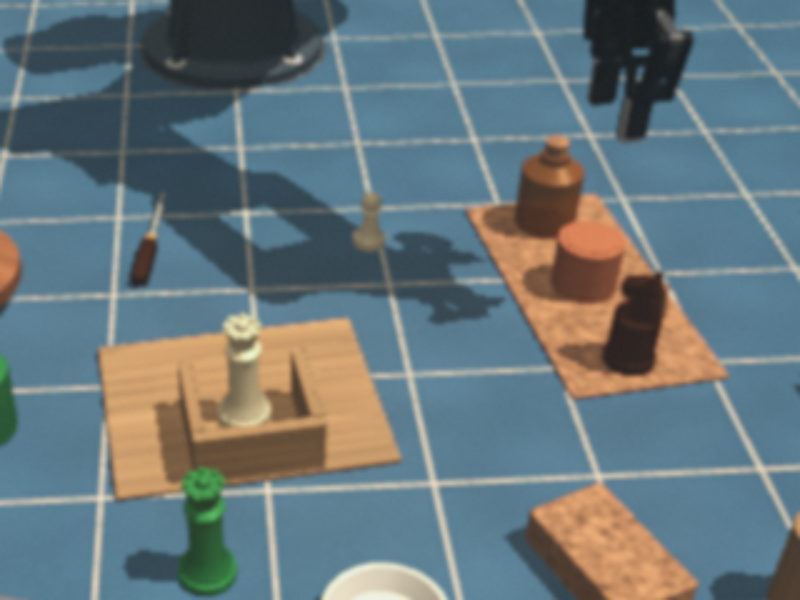

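Emit:
play_rows(steps=[[[-0.04,0.0145,0,0,0,0],[-0.05,0.018,0,0,0,0],[-0.05,0.018,0,0,0,0],[-0.05,0.018,0,0,0,0],[-0.05,0.018,0,0,0,0],[-0.045,0.0165,0,0,0,0],[-0.028,0.0105,-0.01,0,0,0],[0,0,0,0,0,0],[0,0,0,0,0,0]]])

```text
t: 25.95
tcp_pos: [0.6364, -0.0107, 0.1963]
tool_rot: [0.664, 0.747, -0.0, -0.001]
force: [0.6, 0.4, 0.1]
finger_gap: 0.619
```

```bash
python3 -c "
from h import *
d(.637,-.013,.054,6.8)
p=manip.snapshot('wrist'); cv2.imwrite('pics/w4.png',p['img'][:,:,::-1])
q=manip.snapshot('scene'); s=manip.snapshot('side')
obs=[]
for pp in (p,q,s):
  for r in manip.pinpoint('queen',pp)[:3]:
    X=onplane(pp,r['point'],.006); print(np.round(r['point'],1),round(r['score'],2),X.round(4))
    if abs(X[0]-.637)<.02: obs.append((pp,r['point']))
print(tri(obs))
for r in manip.regions_of('queen',p)[:2]: print(np.round(r['rect'],1),prect(p,'queen',.637,-.013,.006).round(1))
U=proj(p,circ(.637,-.013,.098,.0135)); print(U.min(0),U.max(0)); U=proj(p,circ(.637,-.013,.008,.02)); print(U.min(0),U.max(0))
"
```

```text
t 25.95 tcp [ 0.6364 -0.0107  0.1963] jawyaw 6.7 gap 0.619 F [0.6 0.4 0.1] q6 -0.31 tilt [-0.0018  0.0009]
tool delta mm [ -2.5   0.6 142.3] rz -0.1
[480.9 272.7] 0.95 [ 0.782  -0.0417  0.006 ]
[315.8 219.7] 0.86 [ 0.638 -0.012  0.006]
[304.5 338.4] 0.77 [ 0.7872 -0.0407  0.006 ]
[315.7 277.3] 0.64 [ 0.6398 -0.0159  0.006 ]
[340.5 263.1] 0.56 [ 0.6356 -0.0101  0.006 ]
(array([ 0.63709142, -0.0129188 ,  0.0053238 ]), [array([-1.2,  0.7]), array([ 1.5, -0.8]), array([1.6, 0.9])])
[290.4 196.1 338.7 282.5] [289.  196.4 339.7 281.6]
[175.   80.7 411.1 335.2] [289.  196.4 339.7 281.6]
[290.81954122 241.76430511] [336.76628598 284.42158989]
[289.51102262 196.94924793] [339.31192949 244.91971992]
```

View pics/w4.png

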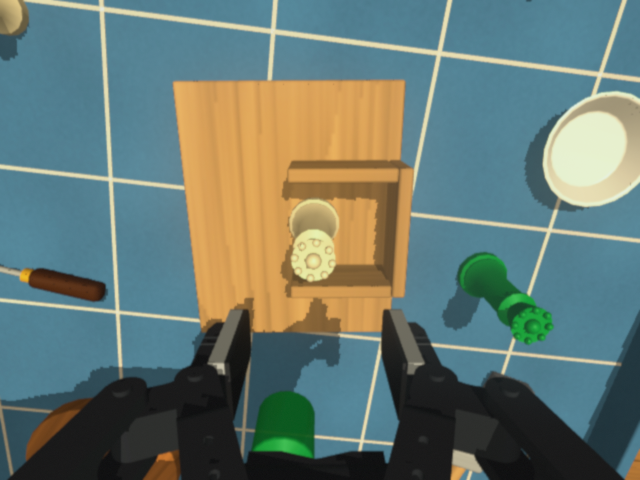

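Emit:
play_rows(steps=[[[-0.0025,0.0005,0.03,0,0,0],[0,0,0,0,0,0],[0,0,0.035,0,0,0],[0,0,0.03,0,0,0],[0,0,0.025,0,0,0],[0,0,0.015,0,0,0],[0,0,0.005,0,0,0],[0,0,0,0,0,0]]])

```text
t: 27.3
tcp_pos: [0.6387, -0.014, 0.0573]
tool_rot: [0.664, 0.748, 0.0, 0.0]
force: [-0.2, 0.0, -0.4]
finger_gap: 0.618
```

```bash
python3 -c "
from h import *
d(.637,-.013,.056,6.8)
p=manip.snapshot('side'); cv2.imwrite('pics/s13.png',cv2.resize(p['img'][150:350,200:440,::-1],None,fx=3,fy=3))
"
```

```text
t 27.30 tcp [ 0.6387 -0.014   0.0573] jawyaw 6.8 gap 0.618 F [-0.2  0.  -0.4] q6 -0.32 tilt [ 0.0008 -0.0002]
tool delta mm [ 1.2 -1.6  1.3] rz 0.0
```

View pics/s13.png

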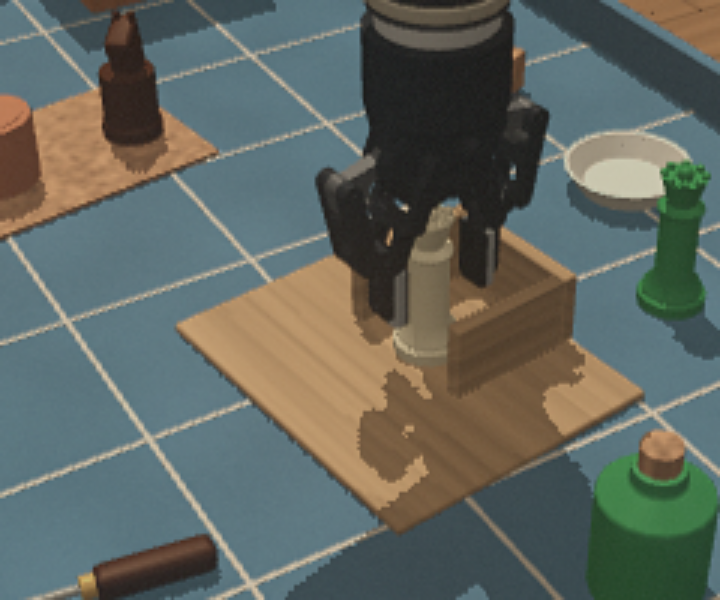

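Emit:
play_rows(steps=[[[0.001,-0.001,0.001,0,0,0],[0,0,0,0,0,0],[0,0,0,0,0,0],[0,0,0,0,0,0],[0,0,0,0,0,0],[0,0,0,0,0,0]]], fingers=0, squeeze=25)

```text
t: 28.1
tcp_pos: [0.6371, -0.0131, 0.0564]
tool_rot: [0.664, 0.748, 0.0, 0.0]
force: [-2.0, 0.3, 6.4]
finger_gap: 0.266
```

```bash
python3 -c "
from h import *
d(.466,-.267,.088,6.8)
p=manip.snapshot('side'); cv2.imwrite('pics/s14.png',p['img'][320:480,230:430,::-1].repeat(4,0).repeat(4,1))
"
```

```text
t 28.10 tcp [ 0.6371 -0.0131  0.0564] jawyaw 6.8 gap 0.266 F [-2.   0.3  6.4] q6 -0.31 tilt [0. 0.]
tool delta mm [-231.9 -200.   -31.6] rz 0.0
```

View pics/s14.png

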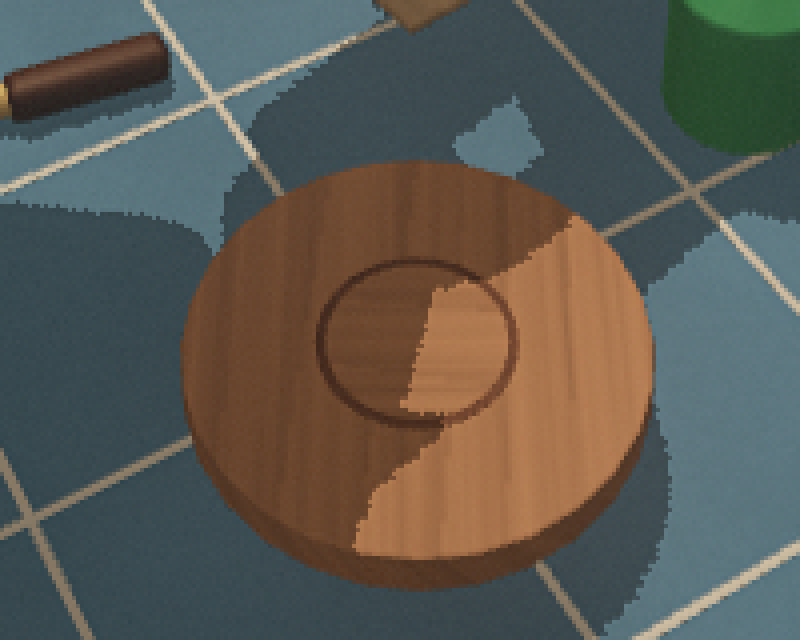

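Emit:
play_rows(steps=[[[0,0,-0.015,0,0,0],[0,0,-0.03,0,0,0],[0,0,-0.035,0,0,0],[0,0,-0.03,0,0,0],[0,0,0,0,0,0]]])

```text
t: 28.78
tcp_pos: [0.6393, -0.0135, 0.1691]
tool_rot: [0.664, 0.748, 0.002, 0.003]
force: [-0.0, 0.6, -0.9]
finger_gap: 0.264
```

Run:
```python
from h import *
d(.466,-.267,.0874,6.8)
p=manip.snapshot('side'); q=manip.snapshot('scene'); w=manip.snapshot('wrist')
def f(v):
    U=proj(p,circ(v[0],v[1],.036,.03)); r=np.r_[U.min(0),U.max(0)]
    return r-(np.array([317,259,518,427])/4+[230,320,230,320])
s=least_squares(f,[.466,-.267]);print(s.x,f(s.x))
cv2.imwrite('pics/q15.png',cv2.resize(q['img'][180:260,140:260,::-1],None,fx=6,fy=6,interpolation=2))
cv2.imwrite('pics/w15.png',w['img'][:,:,::-1])
cv2.imwrite('pics/s15.png',p['img'][:,:,::-1])
```

```text
t 28.77 tcp [ 0.6393 -0.0135  0.1691] jawyaw 6.8 gap 0.264 F [-0.   0.6 -0.9] q6 -0.31 tilt [ 0.0073 -0.0014]
tool delta mm [-231.  -202.7   80.8] rz 0.0
[ 0.46707863 -0.26828345] [-0.36949126 -0.48357938  0.36624029  0.38006181]
```

View pics/q15.png

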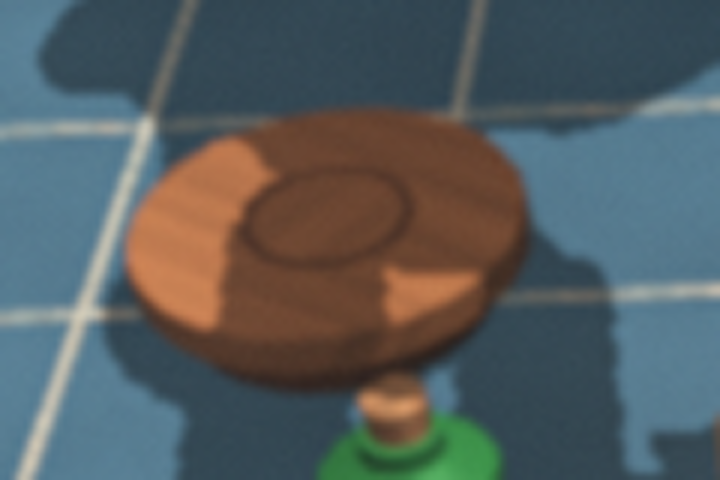

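View pics/s15.png

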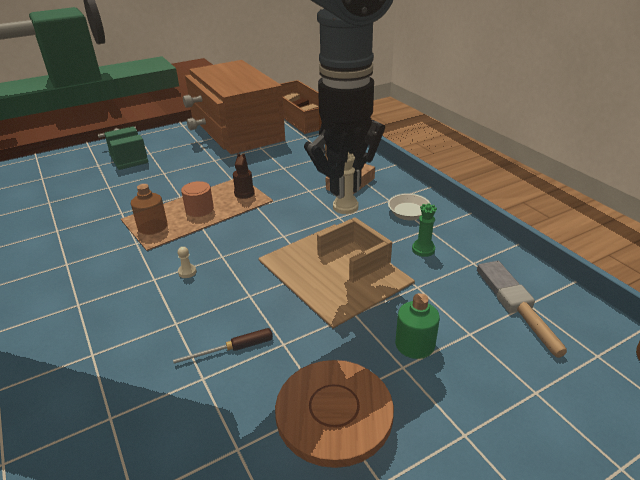

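Emit:
play_rows(steps=[[[-0.015,-0.013,-0.01,0,0,0],[-0.03,-0.026,0,0,0,0],[-0.035,-0.031,0,0,0,0],[-0.035,-0.031,0,0,0,0],[-0.035,-0.031,0,0,0,0],[-0.035,-0.031,0,0,0,0],[-0.03,-0.026,0,0,0,0],[-0.015,-0.012,0,0,0,0],[0,0,0,0,0,0],[0,0,0,0,0,0]]])

```text
t: 30.18
tcp_pos: [0.465, -0.2645, 0.1757]
tool_rot: [0.664, 0.748, 0.0, -0.0]
force: [0.1, 0.5, -0.0]
finger_gap: 0.266
```

Run:
```python
from h import *
d(.467,-.268,.0874,6.8)
p=manip.snapshot('side'); q=manip.snapshot('scene'); w=manip.snapshot('wrist')
print(onplane(q,(194.5,216.2),.036))
for pp in (p,q,w):
  for r in manip.pinpoint('turntable',pp)[:1]: print(r,onplane(pp,r['point'],0))
cv2.imwrite('pics/w16.png',w['img'][:,:,::-1])
```

```text
t 30.18 tcp [ 0.465  -0.2645  0.1757] jawyaw 6.8 gap 0.266 F [ 0.1  0.5 -0. ] q6 -0.85 tilt [-0.0002  0.0008]
tool delta mm [-3.8  1.6 88.3] rz 0.0
[ 0.46801972 -0.26459984  0.036     ]
{'point': [332.6, 423.0], 'score': 0.59} [ 0.46549154 -0.26673107  0.        ]
{'point': [197.4, 233.5], 'score': 0.81} [ 0.48148708 -0.26253802  0.        ]
{'point': [314.8, 226.2], 'score': 0.6} [ 0.46656709 -0.26667847  0.        ]
```

View pics/w16.png

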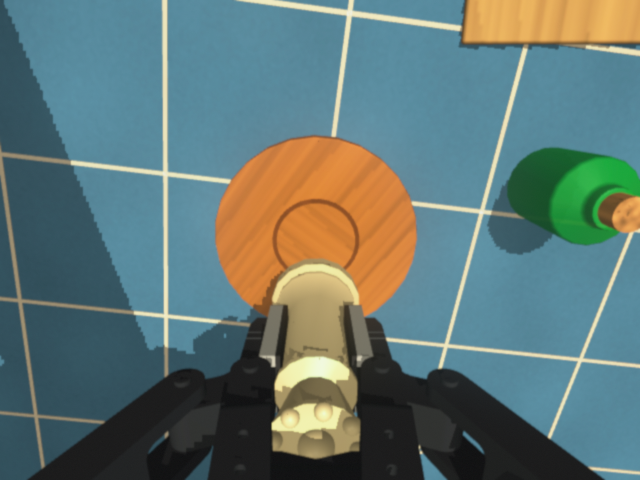

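Emit:
play_rows(steps=[[[-0.002,0.0015,0.03,0,0,0],[0,0,0.03,0,0,0],[0,0,0.015,0,0,0],[0,0,0.007,0,0,0],[0,0,0.003,0,0,0],[0,0,0,0,0,0],[0,0,0,0,0,0]]])

```text
t: 31.35
tcp_pos: [0.4669, -0.2674, 0.0915]
tool_rot: [0.664, 0.748, 0.0, 0.001]
force: [0.4, 0.9, 0.3]
finger_gap: 0.265
```

Run:
```python
from h import *
d(.467,-.2665,.0864,6.8)
w=manip.snapshot('wrist');p=manip.snapshot('side')
cv2.imwrite('pics/w17.png',w['img'][:,:,::-1])
cv2.imwrite('pics/s17.png',p['img'][280:480,220:440,::-1].repeat(3,0).repeat(3,1))
```

```text
t 31.35 tcp [ 0.4669 -0.2674  0.0915] jawyaw 6.8 gap 0.265 F [0.4 0.9 0.3] q6 -0.85 tilt [ 0.0011 -0.001 ]
tool delta mm [0.9 0.2 5.1] rz 0.0
```

View pics/s17.png

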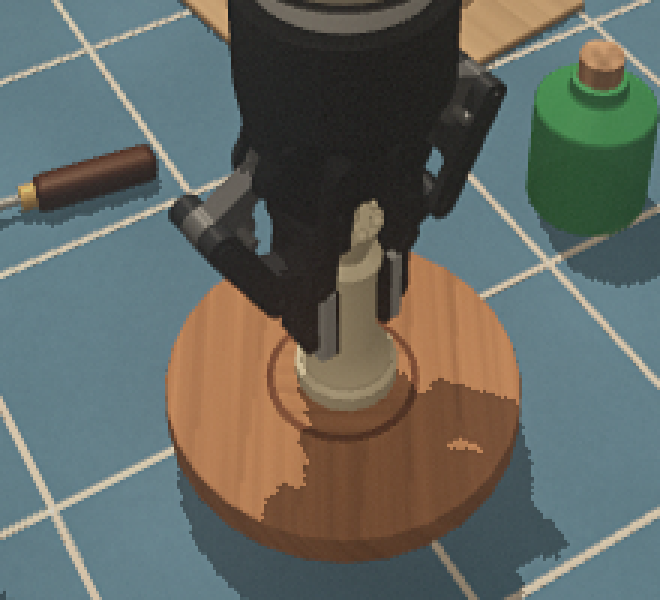

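View pics/w17.png

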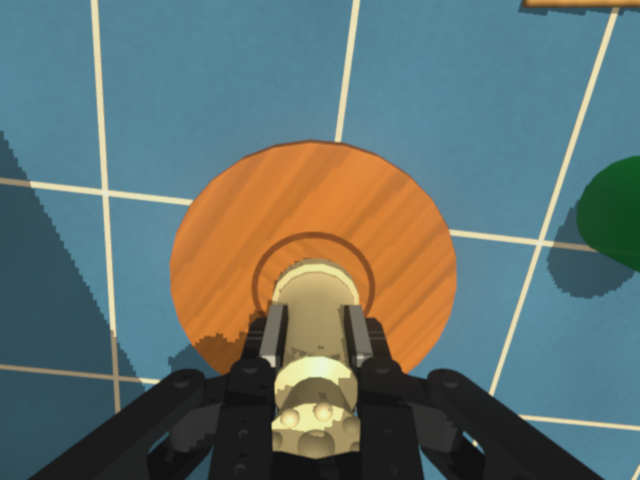

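Emit:
play_rows(steps=[[[0,0,0.002,0,0,0],[0,0,0.002,0,0,0],[0,0,0,0,0,0],[0,0,0,0,0,0],[0,0,0.001,0,0,0],[0,0,0,0,0,0]]])

```text
t: 32.2
tcp_pos: [0.4666, -0.2672, 0.0864]
tool_rot: [0.664, 0.748, -0.0, 0.0]
force: [-0.7, 0.6, 5.2]
finger_gap: 0.259
```

Emit:
play_rows(steps=[[[0,0,0,0,0,0],[0,0,0,0,0,0],[0,0,0,0,0,0],[0,0,0,0,0,0],[0,0,-0.02,0,0,0],[0,0,-0.035,0,0,0],[0,0,-0.04,0,0,0],[0,0,-0.03,0,0,0],[0.03,0,0,0,0,0],[0.05,0,0,0,0,0]]], fingers=0.65)

```text
t: 33.45
tcp_pos: [0.4577, -0.1884, 0.2115]
tool_rot: [0.665, 0.747, 0.0, 0.002]
force: [0.8, -0.2, 0.6]
finger_gap: 0.649
```

Run:
```python
from h import *
d(.4878,.2859,.0572,-83.2)
p=manip.snapshot('side');q=manip.snapshot('scene')
cv2.imwrite('pics/s18.png',p['img'][:,:,::-1])
cv2.imwrite('pics/s18b.png',p['img'][320:480,230:430,::-1].repeat(4,0).repeat(4,1))
obs=[]
for pp in (p,q):
  for r in manip.pinpoint('queen',pp)[:3]:
    X=onplane(pp,r['point'],.036); print(np.round(r['point'],1),round(r['score'],2),X.round(4))
```

```text
t 33.45 tcp [ 0.4577 -0.1884  0.2115] jawyaw 6.7 gap 0.649 F [ 0.8 -0.2  0.6] q6 -0.73 tilt [ 0.0026 -0.0018]
tool delta mm [467.9  84.4 153.5] rz 89.9
[333.1 403.7] 0.94 [ 0.4667 -0.2662  0.036 ]
[424.8 251.6] 0.79 [ 0.7496 -0.0881  0.036 ]
[191.9 218.2] 0.84 [ 0.4749 -0.269   0.036 ]
[305.7 339.5] 0.66 [ 0.8147 -0.0385  0.036 ]
[466.7 252.1] 0.34 [0.6191 0.2746 0.036 ]
```

View pics/s18b.png

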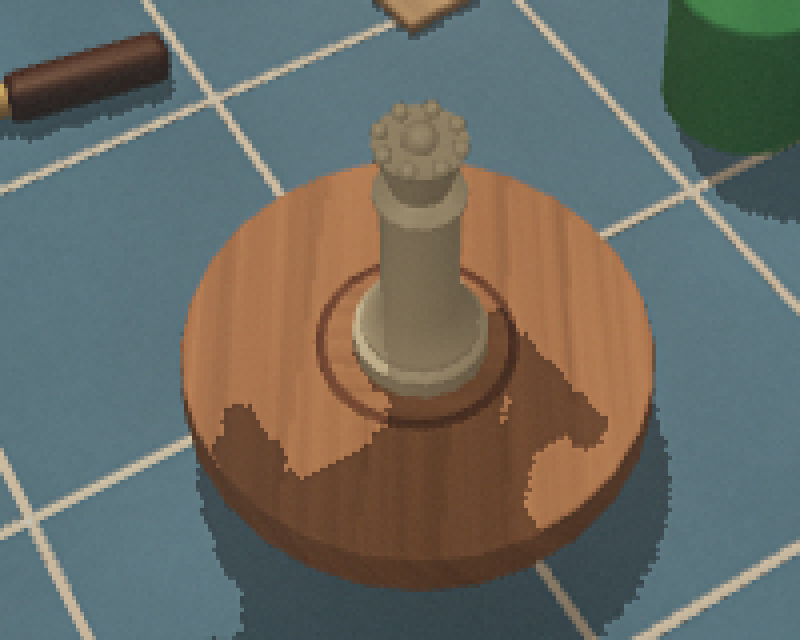

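View pics/s18.png

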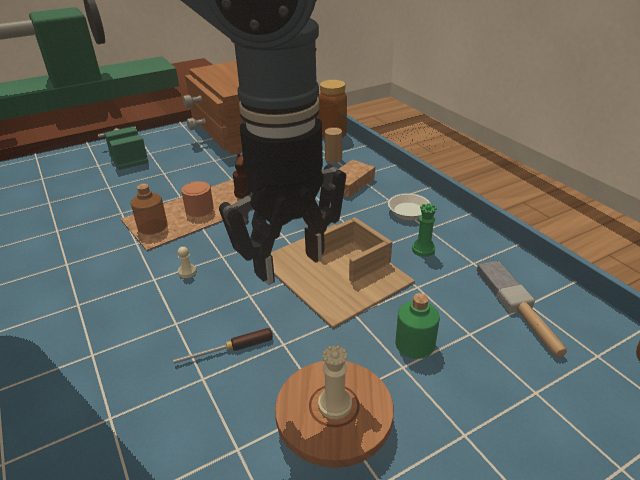

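Emit:
play_rows(steps=[[[0.045,0.008,0,0,0,0],[0.05,0.009,0,0,0,0],[0.05,0.009,0,0,0,0],[0.05,0.009,0,0,0,0],[0.05,0.009,0,0,0,0],[0.05,0.009,0,0,0,0],[0.05,0.009,0,0,0,0],[0.05,0.009,0,0,0,0],[0.045,0.008,0,0,0,0],[0.025,0.005,0,0,0,0]]], fingers=1)

```text
t: 34.9
tcp_pos: [0.4869, 0.2858, 0.2107]
tool_rot: [0.664, 0.748, 0.001, 0.0]
force: [-0.4, 0.1, 0.2]
finger_gap: 1.002
```

Emit:
play_rows(steps=[[[0,0,0,0,0,10],[0,0,0,0,0,10],[0,0,0,0,0,10],[0,0,0,0,0,10],[0,0,0,0,0,10],[0,0,0,0,0,10],[0,0,0,0,0,10],[0,0,0,0,0,10],[0,0,0,0,0,10],[0,0,0,0,0,0]]])

```text
t: 36.15
tcp_pos: [0.4867, 0.2835, 0.2107]
tool_rot: [0.998, 0.06, 0.0, -0.0]
force: [0.1, 0.6, 0.2]
finger_gap: 1.001
```

Run:
```python
from h import *
d(.4878,.2859,.0572,-83.2)
w=manip.snapshot('wrist')
cv2.imwrite('pics/w19.png',w['img'][:,:,::-1])
for r in manip.pinpoint('tin',w)[:1]: print(r,onplane(w,r['point'],.004))
r=manip.regions_of('tin',w)[0]['rect']; print(r,prect(w,'tin',.4878,.2859,.004))
```

```text
t 36.15 tcp [0.4867 0.2835 0.2107] jawyaw -83.2 gap 1.001 F [0.1 0.6 0.2] q6 1.78 tilt [0.0009 0.0001]
tool delta mm [  1.2  -2.3 153.5] rz 0.0
{'point': [312.0, 208.7], 'score': 0.72} [0.49119342 0.28725639 0.004     ]
[275.0, 178.7, 351.1, 263.0] [274.06640274 179.73111192 351.29972916 266.01765625]
```

View pics/w19.png

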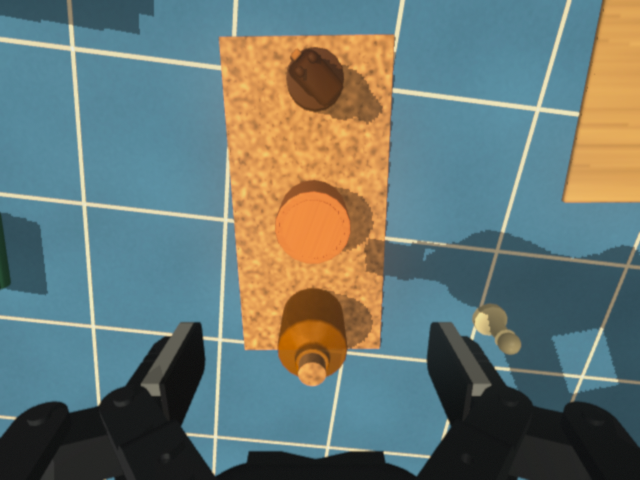

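Emit:
play_rows(steps=[[[0.001,-0.002,0.04,0,0,0],[0,0,0.04,0,0,0],[0,0,0.035,0,0,0],[0,0,0.025,0,0,0],[0,0,0.01,0,0,0],[0,0,0.003,0,0,0],[0,0,0,0,0,0],[0,0,0,0,0,0]]])

```text
t: 37.3
tcp_pos: [0.4868, 0.2864, 0.0588]
tool_rot: [0.998, 0.059, 0.001, -0.0]
force: [-0.6, 0.6, 0.6]
finger_gap: 1.0
```

```bash
python3 -c "
from h import *
d(.4878,.2859,.0572,-83.2)"
```

```text
t 37.30 tcp [0.4868 0.2864 0.0588] jawyaw -83.2 gap 1.000 F [-0.6  0.6  0.6] q6 1.79 tilt [0.002  0.0007]
tool delta mm [0.9 0.6 1.6] rz 0.0
```

Emit:
play_rows(steps=[[[0.001,0.0005,0.0015,0,0,0],[0,0,0,0,0,0],[0,0,0,0,0,0],[0,0,0,0,0,0],[0,0,0,0,0,0],[0,0,0,0,0,0]]], fingers=0, squeeze=40)

```text
t: 38.05
tcp_pos: [0.4875, 0.2859, 0.0571]
tool_rot: [0.998, 0.059, 0.001, -0.0]
force: [-2.1, 0.4, 6.2]
finger_gap: 0.636
```

```bash
python3 -c "
from h import *
d(.576,-.0198,.0591,-83.2)"
```

```text
t 38.05 tcp [0.4875 0.2859 0.0571] jawyaw -83.2 gap 0.636 F [-2.1  0.4  6.2] q6 1.78 tilt [0.0011 0.0005]
tool delta mm [ 51.7 314.   -2. ] rz -0.0
```

Emit:
play_rows(steps=[[[0,0,-0.02,0,0,0],[0,0,-0.035,0,0,0],[0,0,-0.035,0,0,0],[0.004,0.025,-0.01,0,0,0],[0.007,0.045,0,0,0,0],[0.008,0.05,0,0,0,0],[0.008,0.05,0,0,0,0],[0.008,0.05,0,0,0,0],[0.009,0.05,0,0,0,0],[0.008,0.044,0,0,0,0]]])

```text
t: 39.3
tcp_pos: [0.5761, -0.0218, 0.156]
tool_rot: [0.998, 0.059, -0.0, -0.0]
force: [0.8, 0.5, -1.3]
finger_gap: 0.637
```

Emit:
play_rows(steps=[[[0,0,0.015,0,0,0],[0,0,0.025,0,0,0],[0,0,0,0,0,0],[0,0,0,0,0,0]]])

```text
t: 39.8
tcp_pos: [0.5758, -0.0191, 0.1164]
tool_rot: [0.998, 0.06, -0.0, -0.0]
force: [0.5, 0.2, -2.6]
finger_gap: 0.638
```

```bash
python3 -c "
from h import *
d(.576,-.0198,.0591,-83.2)
q=manip.snapshot('side');cv2.imwrite('pics/s20.png',q['img'][:,:,::-1])"
```

```text
t 39.80 tcp [ 0.5758 -0.0191  0.1164] jawyaw -83.1 gap 0.638 F [ 0.5  0.2 -2.6] q6 1.22 tilt [-0.0005  0.0002]
tool delta mm [ 0.2  0.7 57.3] rz 0.1
```

View pics/s20.png

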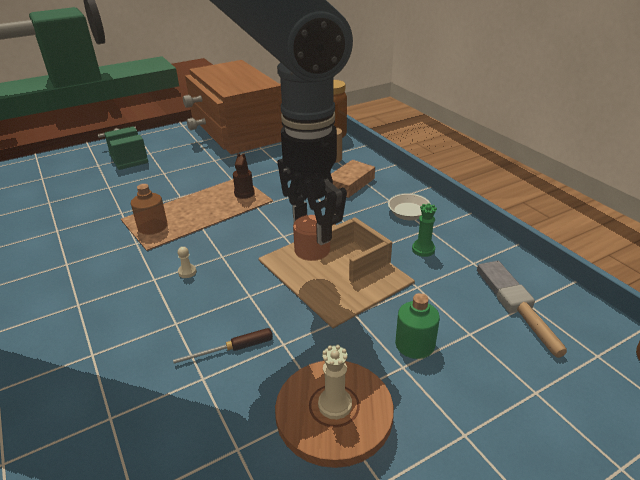

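Tin hangs over its place (310, 240); everything else is standing. Lower it.

Emit:
play_rows(steps=[[[0,0.0005,0.025,0,0,0],[0,0,0.02,0,0,0],[0,0,0.008,0,0,0],[0,0,0.002,0,0,0],[0,0,0,0,0,0],[0,0,0.001,0,0,0],[0,0,0.001,0,0,0],[0,0,0,0,0,0],[0,0,0,0,0,0]]])

```text
t: 40.98
tcp_pos: [0.5761, -0.0204, 0.0594]
tool_rot: [0.998, 0.059, 0.0, 0.0]
force: [0.5, -0.2, -1.7]
finger_gap: 0.638
```

Emit:
play_rows(steps=[[[0,0,0.0005,0,0,0],[0,0,0.0005,0,0,0],[0,0,0,0,0,0],[0,0,0,0,0,0]]])

```text
t: 41.48
tcp_pos: [0.5761, -0.0205, 0.0592]
tool_rot: [0.998, 0.059, 0.0, 0.0]
force: [-1.5, -0.5, 4.6]
finger_gap: 0.639
```

Emit:
play_rows(steps=[[[0,0,0,0,0,0],[0,0,0,0,0,0],[0,0,0,0,0,0],[0,0,0,0,0,0],[0,0,-0.02,0,0,0],[0,0,-0.04,0,0,0],[0,0,-0.05,0,0,0],[0,0,-0.03,0,0,-10],[0,0,0,0,0,-10],[0,0,0,0,0,-10]]], fingers=1)

```text
t: 42.72
tcp_pos: [0.5761, -0.0204, 0.199]
tool_rot: [0.948, 0.318, 0.001, 0.0]
force: [0.1, -0.3, -0.5]
finger_gap: 0.997
```

Emit:
play_rows(steps=[[[0,0,0,0,0,-10],[0,0,0,0,0,-10],[0,0,0,0,0,-10],[0,0,0,0,0,-10],[0,0,0,0,0,-10],[0,0,0,0,0,-10],[0,0,0,0,0,0]]])

```text
t: 43.6
tcp_pos: [0.5759, -0.0204, 0.1982]
tool_rot: [0.665, 0.747, -0.0, -0.0]
force: [-1.0, -0.2, 0.6]
finger_gap: 1.0
```

Run:
```python
from h import *
d(.3901,.2738,.053,6.8)
w=manip.snapshot('wrist')
cv2.imwrite('pics/w21.png',w['img'][:,:,::-1])
for r in manip.pinpoint('tin',w)[:1]: print(r,onplane(w,r['point'],.006))
print([np.round(r['rect'],1) for r in manip.regions_of('tin',w)[:2]],prect(w,'tin',.577,-.0195,.006))
```

```text
t 43.60 tcp [ 0.5759 -0.0204  0.1982] jawyaw 6.7 gap 1.000 F [-1.  -0.2  0.6] q6 -0.35 tilt [-0.0003  0.0001]
tool delta mm [ 313.8 -150.2  145.3] rz -0.1
{'point': [313.2, 215.8], 'score': 0.82} [ 0.57534988 -0.01931887  0.006     ]
[array([275.6, 183. , 357.7, 272.6])] [274.53358336 181.82127866 355.7393915  272.65300806]
```

View pics/w21.png

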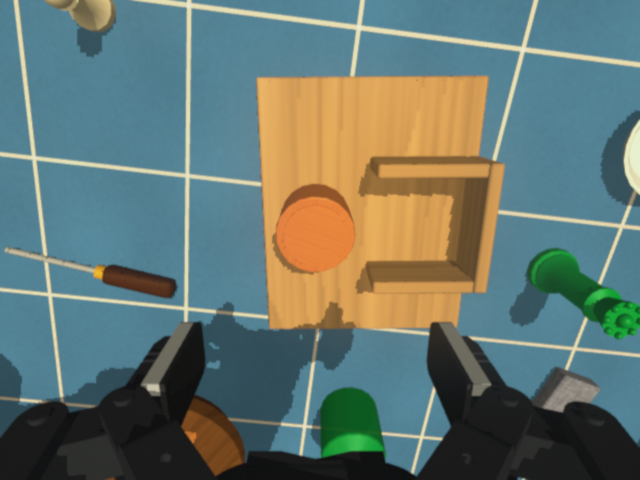

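Emit:
play_rows(steps=[[[0.03,-0.0145,0,0,0,0],[0.045,-0.0215,0,0,0,0],[0.05,-0.024,0,0,0,0],[0.05,-0.024,0,0,0,0],[0.05,-0.024,0,0,0,0],[0.045,-0.0215,0,0,0,0],[0.03,-0.0145,0,0,0,0],[0.014,-0.006,0,0,0,0],[0,0,0.03,0,0,0],[0,0,0,0,0,0]]])

```text
t: 45.0
tcp_pos: [0.3892, 0.2729, 0.1671]
tool_rot: [0.664, 0.747, -0.002, -0.001]
force: [-0.6, -0.5, -0.2]
finger_gap: 0.999
```

Run:
```python
from h import *
d(.3901,.2738,.053,6.8)
w=manip.snapshot('wrist')
cv2.imwrite('pics/w22.png',w['img'][:,:,::-1])
for r in manip.pinpoint('bottle',w)[:1]: print(r,onplane(w,r['point'],.004))
print([np.round(r['rect'],1) for r in manip.regions_of('bottle',w)[:2]],prect(w,'bottle',.3895,.2738,.004))
```

```text
t 45.00 tcp [0.3892 0.2729 0.1671] jawyaw 6.7 gap 0.999 F [-0.6 -0.5 -0.2] q6 0.26 tilt [-0.0036 -0.0017]
tool delta mm [  0.9   1.4 114.1] rz -0.1
{'point': [319.4, 221.4], 'score': 0.82} [0.39239724 0.27780625 0.004     ]
[array([271.2, 186.1, 363.6, 292. ])] [267.74862522 188.67816743 361.01350839 295.88854351]
```

View pics/w22.png

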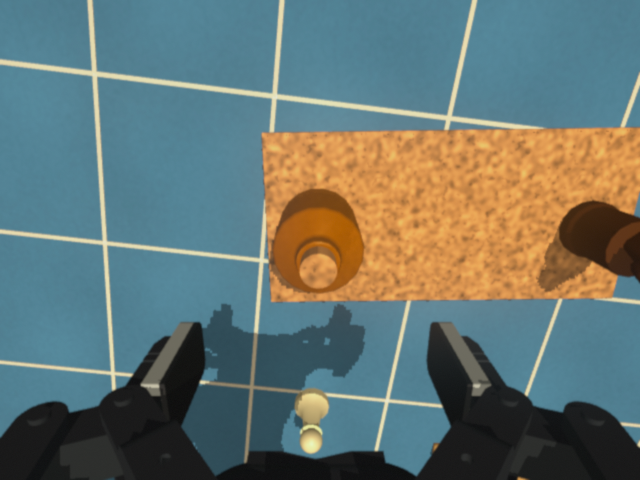

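Emit:
play_rows(steps=[[[0.001,0.0015,0.03,0,0,0],[0,0,0.035,0,0,0],[0,0,0.03,0,0,0],[0,0,0.014,0,0,0],[0,0,0.004,0,0,0],[0,0,0,0,0,0],[0,0,0,0,0,0]]])

```text
t: 46.02
tcp_pos: [0.3919, 0.2751, 0.0562]
tool_rot: [0.664, 0.748, 0.001, 0.0]
force: [0.1, 0.9, -0.4]
finger_gap: 1.002
```

Emit:
play_rows(steps=[[[0,0,0,0,0,0],[0,0,0,0,0,0],[0,0,0,0,0,0],[0,0,0,0,0,0],[0,0,0,0,0,0],[0,0,0,0,0,0]]], fingers=0, squeeze=40)

```text
t: 46.78
tcp_pos: [0.3912, 0.2748, 0.0561]
tool_rot: [0.664, 0.748, 0.0, 0.0]
force: [-0.9, 0.2, 5.8]
finger_gap: 0.643
```

```bash
python3 -c "
from h import *
d(.5843,-.0876,.0551,6.8)"
```

```text
t 46.77 tcp [0.3912 0.2748 0.0561] jawyaw 6.8 gap 0.643 F [-0.9  0.2  5.8] q6 0.26 tilt [0.0003 0.0001]
tool delta mm [-382.8  148.8    1. ] rz 0.0
```

Emit:
play_rows(steps=[[[0,0,-0.02,0,0,0],[0,0,-0.035,0,0,0],[0,0,-0.035,0,0,0],[-0.02,0.008,-0.01,0,0,0],[-0.04,0.0155,0,0,0,0],[-0.045,0.0175,0,0,0,0],[-0.045,0.0175,0,0,0,0],[-0.045,0.0175,0,0,0,0],[-0.045,0.0175,0,0,0,0],[-0.045,0.0175,0,0,0,0]]])

```text
t: 48.02
tcp_pos: [0.5354, 0.0036, 0.1552]
tool_rot: [0.664, 0.748, -0.0, -0.0]
force: [-0.3, 0.1, -1.6]
finger_gap: 0.644
```

Emit:
play_rows(steps=[[[-0.045,0.0175,0,0,0,0],[-0.035,0.0135,0,0,0,0],[-0.017,0.0065,0,0,0,0],[0,0,0,0,0,0],[0,0,0,0,0,0],[0,0,0,0,0,0]]])

```text
t: 48.78
tcp_pos: [0.583, -0.0853, 0.1552]
tool_rot: [0.663, 0.748, -0.0, -0.001]
force: [-0.3, -0.8, -0.9]
finger_gap: 0.637
```

```bash
python3 -c "
from h import *
d(.5845,-.0874,.0581,6.8)"
```

```text
t 48.77 tcp [ 0.583  -0.0853  0.1552] jawyaw 6.9 gap 0.637 F [-0.3 -0.8 -0.9] q6 -0.46 tilt [-0.0014  0.0007]
tool delta mm [-2.4  1.4 97.1] rz 0.1
```

Emit:
play_rows(steps=[[[-0.002,0.001,0.035,0,0,0],[0,0,0.03,0,0,0],[0,0,0.018,0,0,0],[0,0,0.008,0,0,0],[0,0,0.003,0,0,0],[0,0,0,0,0,0],[0,0,0,0,0,0],[0,0,0.001,0,0,0],[0,0,0,0,0,0]]])

```text
t: 49.9
tcp_pos: [0.5853, -0.0889, 0.0606]
tool_rot: [0.664, 0.748, 0.0, 0.0]
force: [-0.2, -0.3, -2.0]
finger_gap: 0.637
```

```bash
python3 -c "
from h import *
d(.5845,-.0874,.0581,6.8)
q=manip.snapshot('side');cv2.imwrite('pics/s23.png',cv2.resize(q['img'][150:350,200:440,::-1],None,fx=3,fy=3))"
```

```text
t 49.90 tcp [ 0.5853 -0.0889  0.0606] jawyaw 6.8 gap 0.637 F [-0.2 -0.3 -2. ] q6 -0.46 tilt [ 0.0003 -0.0001]
tool delta mm [ 1.6 -0.6  2.5] rz -0.0
```

View pics/s23.png

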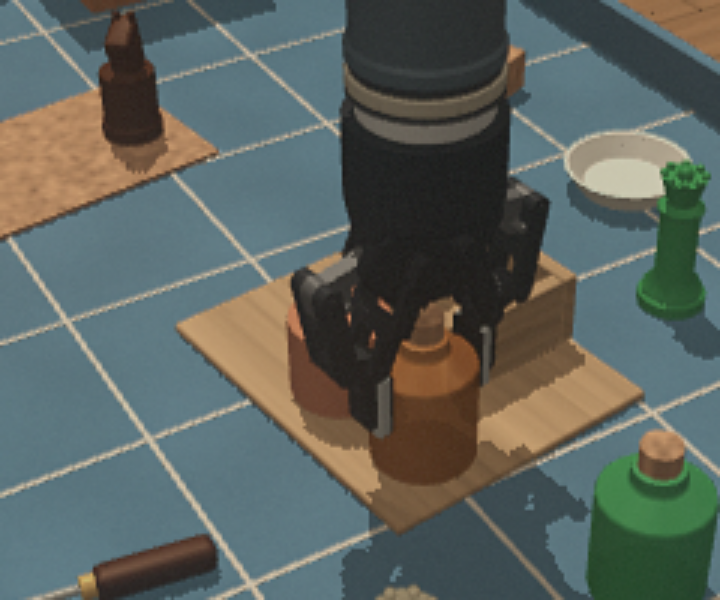

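Emit:
play_rows(steps=[[[0.001,-0.0025,0,0,0,0],[0,0,0.001,0,0,0],[0,0,0,0,0,0],[0,0,0.001,0,0,0],[0,0,0,0,0,0],[0,0,0,0,0,0]]])

```text
t: 50.7
tcp_pos: [0.5826, -0.0881, 0.0583]
tool_rot: [0.664, 0.748, -0.0, -0.0]
force: [-0.5, -0.2, -0.8]
finger_gap: 0.64
```

Emit:
play_rows(steps=[[[0,0,0.0005,0,0,0],[0,0,0.0005,0,0,0],[0,0,0,0,0,0],[0,0,0,0,0,0]]])

```text
t: 51.2
tcp_pos: [0.5827, -0.0881, 0.0581]
tool_rot: [0.664, 0.748, 0.0, 0.0]
force: [-1.8, 0.5, 6.2]
finger_gap: 0.638
```

```bash
python3 -c "
from h import *
d(.5845,-.0874,.0581,6.8)
q=manip.snapshot('side');cv2.imwrite('pics/s24.png',cv2.resize(q['img'][150:350,200:440,::-1],None,fx=3,fy=3))
import pickle
P,out=pickle.load(open('m0.pkl','rb'))
print([np.round(r['rect'],1) for r in manip.regions_of('bottle',q)],[np.round(r[1],1) for r in out['bottle','side']])"
```

```text
t 51.20 tcp [ 0.5827 -0.0881  0.0581] jawyaw 6.8 gap 0.638 F [-1.8  0.5  6.2] q6 -0.46 tilt [ 0.0003 -0.0002]
tool delta mm [0.5 1.9 0. ] rz 0.0
[array([323.2, 252.9, 357.9, 312.9]), array([396.2, 294.7, 439.9, 358.8])] [array([320. , 251.9, 359.6, 313. ]), array([393.9, 291.8, 441.4, 361.2])]
```

View pics/s24.png

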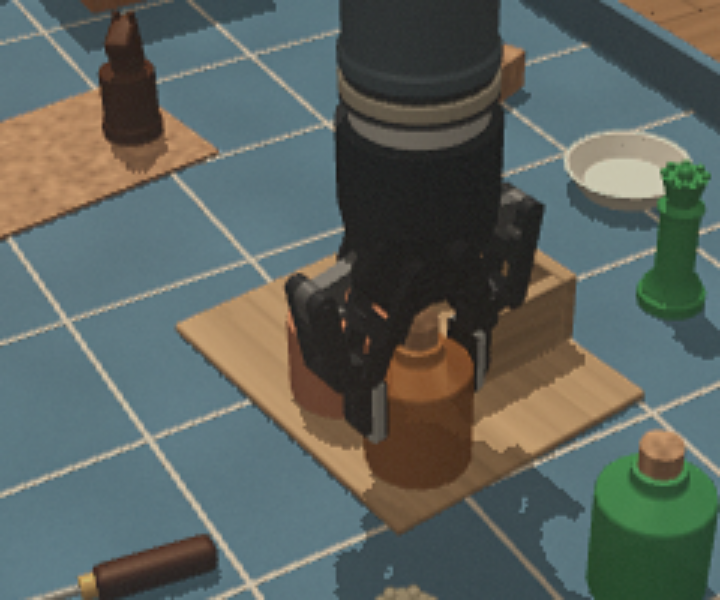

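Emit:
play_rows(steps=[[[0,0,0,0,0,0],[0,0,0,0,0,0],[0,0,0,0,0,0],[0,0,0,0,0,0],[0,0,-0.02,0,0,0],[0,0,-0.04,0,0,0],[0,0,-0.045,0,0,0],[0.03,0.004,-0.02,0,0,0],[0.05,0.0065,0,0,0,0],[0.05,0.0065,0,0,0,0]]], fingers=1)

```text
t: 52.55
tcp_pos: [0.5843, 0.0439, 0.1829]
tool_rot: [0.664, 0.747, 0.0, 0.0]
force: [0.6, 0.7, 0.3]
finger_gap: 1.002
```

Emit:
play_rows(steps=[[[0.055,0.0075,0,0,0,0],[0.055,0.0075,0,0,0,0],[0.055,0.0075,0,0,0,0],[0.05,0.0065,0,0,0,0],[0.037,0.0045,0,0,0,0],[0,0,0,0,0,0],[0,0,0,0,0,0]]], fingers=0.85)

```text
t: 53.42
tcp_pos: [0.5872, 0.2967, 0.182]
tool_rot: [0.664, 0.748, -0.001, -0.0]
force: [0.1, 0.1, -0.1]
finger_gap: 0.847
```

Run:
```python
from h import *
d(.5879,.2968,.0518,6.8)
w=manip.snapshot('wrist');q=manip.snapshot('side')
cv2.imwrite('pics/w25.png',w['img'][:,:,::-1])
cv2.imwrite('pics/s25.png',q['img'][:,:,::-1])
for r in manip.pinpoint('knight',w)[:1]: print(r,onplane(w,r['point'],.004))
```

```text
t 53.42 tcp [0.5872 0.2967 0.182 ] jawyaw 6.8 gap 0.847 F [ 0.1  0.1 -0.1] q6 0.18 tilt [-0.0008 -0.0009]
tool delta mm [1.000e-01 9.000e-01 1.302e+02] rz 0.0
{'point': [318.3, 217.7], 'score': 0.84} [0.59026512 0.30035145 0.004     ]
```

View pics/w25.png

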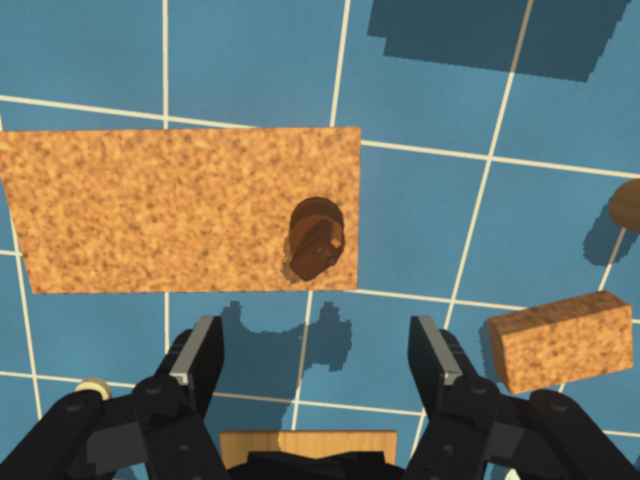

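View pics/s25.png

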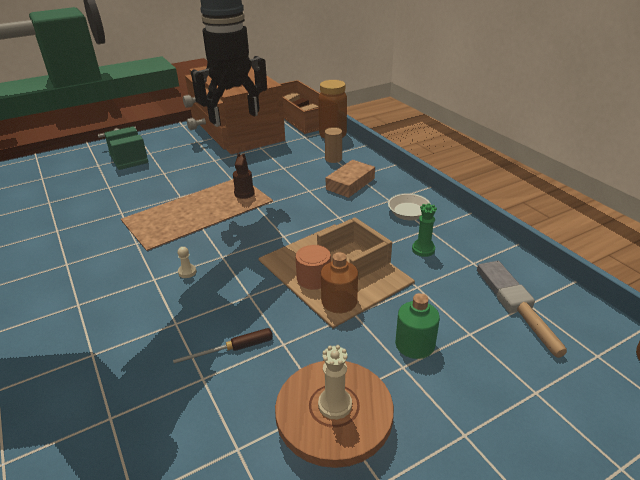

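Emit:
play_rows(steps=[[[0.0005,0.001,0.035,0,0,0],[0,0,0.04,0,0,0],[0,0,0.035,0,0,0],[0,0,0.014,0,0,0],[0,0,0.004,0,0,0],[0,0,0,0,0,0],[0,0,0,0,0,0]]])

```text
t: 54.45
tcp_pos: [0.5895, 0.2981, 0.0558]
tool_rot: [0.664, 0.748, 0.001, 0.001]
force: [0.3, -0.9, 0.0]
finger_gap: 0.848
```

Emit:
play_rows(steps=[[[0,0,0,0,0,0],[0,0,0,0,0,0],[0,0,0,0,0,0],[0,0,0,0,0,0],[0,0,0,0,0,0],[0,0,0,0,0,0]]], fingers=0, squeeze=30)

```text
t: 55.2
tcp_pos: [0.5886, 0.298, 0.0551]
tool_rot: [0.664, 0.748, 0.0, 0.0]
force: [-1.6, -0.6, 6.5]
finger_gap: 0.427
```

```bash
python3 -c "
from h import *
d(.5662,.0460,.0538,6.8)"
```

```text
t 55.20 tcp [0.5886 0.298  0.0551] jawyaw 6.8 gap 0.427 F [-1.6 -0.6  6.5] q6 0.18 tilt [0.0006 0.0002]
tool delta mm [-247.5  -52.1    1.2] rz 0.0
```

Emit:
play_rows(steps=[[[0,0,-0.02,0,0,0],[0,0,-0.03,0,0,0],[0,0,-0.02,0,0,0],[-0.03,-0.006,0,0,0,0],[-0.04,-0.0085,0,0,0,0],[-0.045,-0.0095,0,0,0,0],[-0.045,-0.0095,0,0,0,0],[-0.04,-0.0085,0,0,0,0],[-0.03,-0.006,0,0,0,0],[-0.016,-0.0035,0,0,0,0]]])

```text
t: 56.45
tcp_pos: [0.5666, 0.0459, 0.1249]
tool_rot: [0.665, 0.747, 0.0, 0.0]
force: [-0.4, 0.8, -0.9]
finger_gap: 0.424
```

Emit:
play_rows(steps=[[[0,0,0.015,0,0,0],[0,0,0.02,0,0,0],[0,0,0,0,0,0],[0,0,0,0,0,0]]])

```text
t: 56.95
tcp_pos: [0.5665, 0.0484, 0.0891]
tool_rot: [0.663, 0.748, -0.0, -0.0]
force: [-0.2, -0.7, -0.1]
finger_gap: 0.428
```

```bash
python3 -c "
from h import *
d(.5662,.0470,.0571,6.8)
q=manip.snapshot('side');cv2.imwrite('pics/s26.png',cv2.resize(q['img'][150:350,200:440,::-1],None,fx=3,fy=3))
"
```

```text
t 56.95 tcp [0.5665 0.0484 0.0891] jawyaw 6.9 gap 0.428 F [-0.2 -0.7 -0.1] q6 -0.23 tilt [-0.0002  0.0002]
tool delta mm [-1.4 -0.5 32. ] rz 0.1
```

View pics/s26.png

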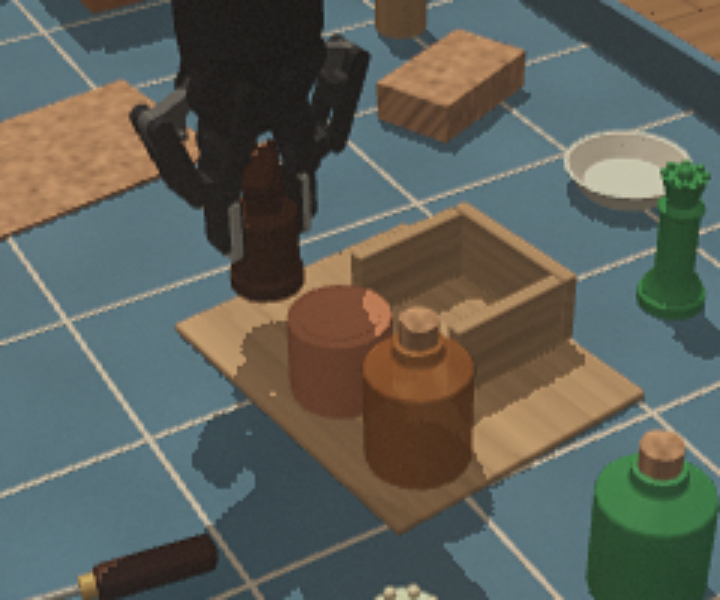

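Emit:
play_rows(steps=[[[-0.001,-0.0005,0.015,0,0,0],[0,0,0.01,0,0,0],[0,0,0.004,0,0,0],[0,0,0,0,0,0],[0,0,0.001,0,0,0],[0,0,0.001,0,0,0],[0,0,0,0,0,0],[0,0,0,0,0,0]]])

```text
t: 58.0
tcp_pos: [0.5662, 0.0464, 0.0584]
tool_rot: [0.664, 0.748, 0.0, 0.0]
force: [-0.7, 0.4, -1.3]
finger_gap: 0.424
```

Emit:
play_rows(steps=[[[0,0,0.0005,0,0,0],[0,0,0.0005,0,0,0],[0,0,0.0005,0,0,0],[0,0,0,0,0,0],[0,0,0,0,0,0]]])

```text
t: 58.62
tcp_pos: [0.5661, 0.0464, 0.0571]
tool_rot: [0.664, 0.748, 0.0, 0.0]
force: [-1.1, -0.6, 3.7]
finger_gap: 0.43
```

```bash
python3 -c "
from h import *
d(.5662,.0470,.0571,6.8)
q=manip.snapshot('side');cv2.imwrite('pics/s27.png',cv2.resize(q['img'][150:350,200:440,::-1],None,fx=3,fy=3))
"
```

```text
t 58.62 tcp [0.5661 0.0464 0.0571] jawyaw 6.8 gap 0.430 F [-1.1 -0.6  3.7] q6 -0.23 tilt [ 0.0001 -0.    ]
tool delta mm [ 0.6  0.2 -0. ] rz 0.0
```

View pics/s27.png

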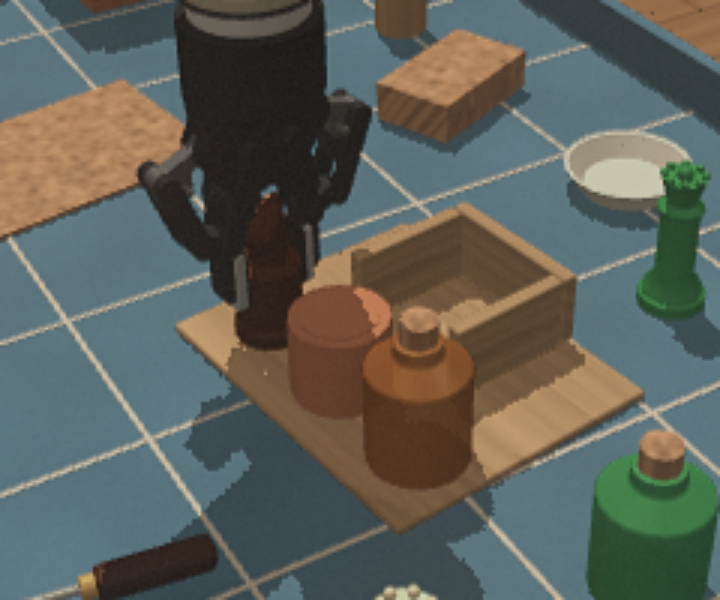

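Knight in contact, standing at its place (foot about col 268, row 340 in the crop, 3–4 crop px from before ≈ 2 mm). Release, lift and return to the start pose.

Emit:
play_rows(steps=[[[0,0,0,0,0,0],[0,0,0,0,0,0],[0,0,0,0,0,0],[0,0,0,0,0,0],[0,0,-0.02,0,0,0],[0,0,-0.04,0,0,0],[0,0,-0.05,0,0,0],[0,0,-0.05,0,0,0],[-0.03,0.03,-0.04,0,0,0],[0,0.02,0,0,0,0]]], fingers=0.85)

```text
t: 59.92
tcp_pos: [0.623, 0.0206, 0.2617]
tool_rot: [0.665, 0.747, 0.003, 0.005]
force: [0.3, 0.3, -0.6]
finger_gap: 0.848
```

Emit:
play_rows(steps=[[[-0.016,0.01,0,0,0,0],[0,0,0,0,0,6.8],[0,0,0,0,0,0],[0,0,0,0,0,0],[0,0,0,0,0,0]]], fingers=1)

```text
t: 60.55
tcp_pos: [0.6307, 0.0078, 0.2565]
tool_rot: [0.707, 0.707, -0.0, -0.0]
force: [0.5, 0.3, -0.1]
finger_gap: 1.001
```

Run:
```python
from h import *
import pickle
d(.625,0,.256,0)
P0,out=pickle.load(open('m0.pkl','rb'))
P={n:manip.snapshot(n) for n in ["scene","side","wrist"]}
a=P0["side"]["img"][150:350,200:440,::-1];b=P["side"]["img"][150:350,200:440,::-1]
cv2.imwrite('pics/s28.png',np.vstack([cv2.resize(a,None,fx=1.5,fy=1.5),cv2.resize(b,None,fx=1.5,fy=1.5)]))
cv2.imwrite('pics/c28.png',P["scene"]["img"][:,:,::-1]);cv2.imwrite('pics/w28.png',P["wrist"]["img"][:,:,::-1])
for l,z in [("bottle",.006),("tin",.006),("knight",.006),("pawn",0),("awl",.0),("queen",.036)]:
    for n in P:
        X0=[onplane(P0[n],r["point"],z)[:2].round(4) for r in manip.pinpoint(l,P0[n])[:2]] if 0 else None
        print(l,n,[(onplane(P[n],r["point"],z)[:2].round(4),round(r["score"],2)) for r in manip.pinpoint(l,P[n])[:2]])
```

```text
t 60.55 tcp [0.6307 0.0078 0.2565] jawyaw 0.1 gap 1.001 F [ 0.5  0.3 -0.1] q6 -0.17 tilt [-0.0009  0.    ]
tool delta mm [-7.8 -5.7  0.5] rz 0.1
bottle scene [(array([ 0.587 , -0.0853]), 0.67), (array([ 0.6355, -0.2097]), 0.59)]
bottle side [(array([ 0.6272, -0.2185]), 0.95), (array([ 0.5835, -0.0903]), 0.65)]
bottle wrist [(array([ 0.5838, -0.0814]), 0.72), (array([ 0.633 , -0.2074]), 0.56)]
tin scene [(array([ 0.5688, -0.0192]), 0.75)]
tin side [(array([ 0.5792, -0.0208]), 0.57), (array([ 0.5863, -0.0875]), 0.52)]
tin wrist [(array([ 0.5787, -0.0179]), 0.79)]
knight scene [(array([0.5625, 0.041 ]), 0.81)]
knight side [(array([0.5685, 0.0444]), 0.74)]
knight wrist [(array([ 0.3989, -0.0871]), 0.72), (array([0.5701, 0.048 ]), 0.68)]
pawn scene [(array([0.4047, 0.1139]), 0.54)]
pawn side [(array([0.4023, 0.1132]), 0.83)]
pawn wrist [(array([0.4057, 0.1082]), 0.94)]
awl scene [(array([ 0.4004, -0.0874]), 0.74)]
awl side [(array([ 0.3927, -0.0922]), 0.67)]
awl wrist [(array([ 0.3968, -0.0852]), 0.69), (array([ 0.5851, -0.0856]), 0.42)]
queen scene [(array([ 0.8131, -0.0354]), 0.8)]
queen side [(array([ 0.4657, -0.2675]), 0.77), (array([ 0.746, -0.096]), 0.64)]
queen wrist [(array([ 0.7703, -0.0307]), 0.72)]
```

View pics/s28.png

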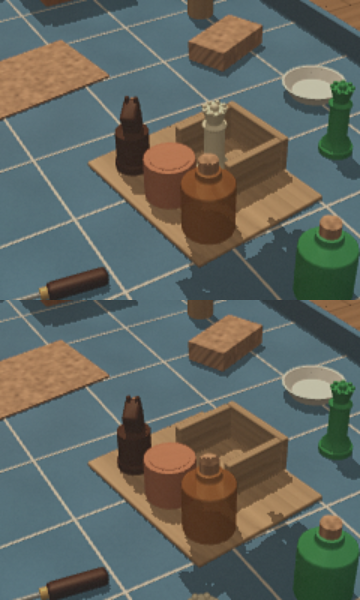

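View pics/c28.png

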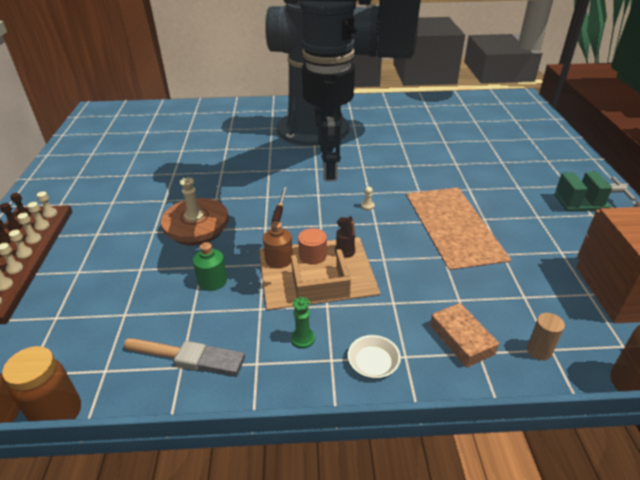

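View pics/w28.png

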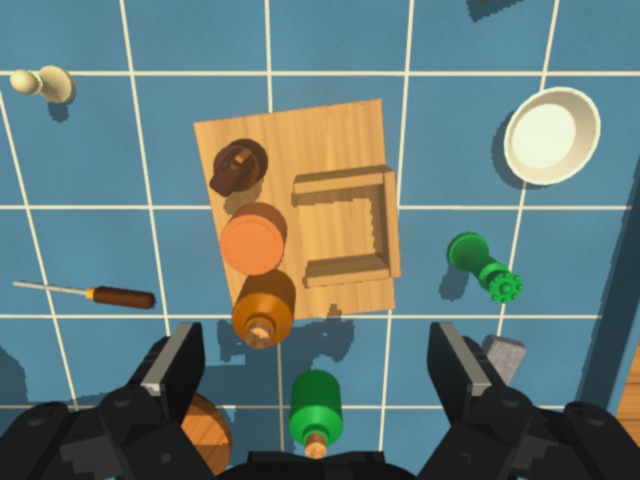

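All pieces are back at their places, within about 3 mm. The queen stands centred on the turntable and the arm is clear. Handing in.

```bash
python3 -c "
from station import manip
print(manip.sign_off())"
```

```text
the job is handed in; nothing more can be done
None
```

I moved the knight, bottle and tin onto the mat and stood the queen on the turntable. Then I put the tin, bottle and knight back on the board, and handed the job in at about 61 s of robot time. The hand-in reports no verdict.

**Last checks:**
- **Row pieces:** the before and after pictures show all three upright at their old places. The side view puts the bottle and tin within about 1–2 mm and the knight about 2–4 mm off (limit 15 mm).
- **Queen:** she is upright and centred in the dark ring. The side view puts her within about 2 mm of the turntable's middle.
- **Pawn and awl:** their measured positions changed by no more than about 5 mm, which is the detector noise, and the pictures show no move (limit 20 mm).
- **Arm:** it is clear of everything, with its fingers open.

**Disagreements:**
- In the last pictures the networks did not report the ivory queen in the scene and wrist views; they reported only her green look-alike. Her final position rests on the side view, plus the scene picture, where she is seen standing.
- Just after I released her, the scene view's point was about 8 mm off the side view's.
- The scene view's last points for the tin and knight were up to about 8 mm off the other two cameras.

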